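Set a turning blank to the line on the drilling board and clamp it

TASK

Set the walnut blank up for drilling: first press it, long side square against the wooden fence of the white board with about 10 N and hold that pressure for a good half second; then slide it along the fence, without lifting or tipping it, until its end nearer the black line meets the middle of that line, with its side still against the fence (there is no stop). Then push the hold-down lever down by its black handle until its rubber foot bears on the blank, hold about 11 N on the handle for a moment, and let go. Never push with more than 25 N on the blank or the lever, and leave everything else where it lies.

Things in the scene. Friction and masses are not known exactly. Their poses are not given: they have to be found in the camera images.
- board: White drilling board fixed to the bench, 280 (x) x 440 (y) x 12 mm thick, from x = -140 to +140 and y = -270 to +170 mm of its frame; origin on its underside. On its far (+x) side a hand-set wooden fence runs along its y: its face, looking to -x, is at x = +62 to +78 mm (not measured: find it by feel), 30 mm tall, 24 mm thick, y = -255 to +155 mm. The blank slides to board +y.
- line: Black scribed line 2 mm wide on the board's top, square across it (along the board's x, reaching the fence). Origin on the middle of its width, at the board's top, directly in line with the board's origin, 50 to 90 mm to its +y; axes parallel to the board's, +y is the slide direction. Nothing catches on it.
- blank_centre (a point): Centre (half-way up, 24 mm above the bench) of the loose walnut blank, axes as the blank's. With the leading end on the line it is 75 mm before the line.
- blank: Loose walnut blank, 120 (its x, across) x 150 (its y, along) x 24 mm thick, 0.2 to 0.4 kg, flat on the board, too wide to grasp. Origin at the centre of its underside; its +x side goes to the fence, its +y end leads to the line. Starts 10 to 70 mm off the fence, up to 0.15 rad askew, 60 to 110 mm short of the line. Slides with 1 to 4 N of push and stops when the push stops.
- blank_lead (a point): Middle of the blank's leading (+y) end face, half-way up: this end must meet the line. No pose of the blank is given while the fingers touch it.
- blank_side (a point): Middle of the blank's +x side face, half-way up: this side goes against the fence. Pushed at one point in mid-side, an askew blank can jam with one corner on the fence; pushing with two spread fingertips, or at the end that lags, squares it up.
- lever_pivot (a point): Pivot axis of the hold-down lever, between two 72 mm tall steel cheeks behind the fence (board frame x = +120, y = +25, height 75 mm above the bench). The axis is along the board's y.
- lever_handle (a point): Middle of the top face of the lever's black handle (50 mm along the lever, 28 wide, 14 thick): 148 mm from the pivot along the lever, 7 mm above its middle plane; with the lever level it is 148 mm to the board's -x of the pivot, 82 mm above the bench. The rest of the lever is a steel bar 20 mm wide; its rubber foot, 24 mm across, is 110 mm from the pivot.
- lever_arm (a joint): Angle of the hold-down lever, rad: positive is raised, 0 is level, where the foot just touches a blank lying under it. Starts at 0.8 to 1.0. Its stiff hinge stays where left; moving it down takes 2 to 3 N at the handle. About 11 N on the handle against the blank is firm enough, and the foot then stays bearing on it when let go.
- pencil: Bystander, leave it alone: pencil, 150 mm long, 7.5 mm thick, lying on the left end of the board, origin on its underside.
- centre: Bystander, leave it alone: steel lathe centre, 26 mm across, 60 mm tall, standing on the board behind the fence.
- bowl: Bystander, leave it alone: turned wooden bowl, 130 mm across, 55 mm tall, left of the board.
- bottle: Bystander, leave it alone: glue bottle, 60 mm across, 150 mm tall, right of the board.
- gouge: Bystander, leave it alone: turning gouge with wooden handle, 220 mm long, 26 mm thick, left of the board.
- offcut: Bystander, leave it alone: wood offcut 55 x 90 x 40 mm, right of the board.
- square: Bystander, leave it alone: try square, wooden stock 100 x 20 x 16 mm and a steel blade 130 mm long, left of the board.
There are look-alikes about, which are no part of the job. What is shaped like the blank but blue, red or turquoise is not meant.

How it is judged:
By the outcome, as a careful person would: the job done as asked, in the order asked, and still so for the second after the job is handed in, with the robot touching nothing.
It also fails if it takes over 72 s, if anything falls off the work surface, if the arm or the gripper's body presses on something with over 40 N, if the wrist force passes 120 N, or if a joint passes its speed limit or range.

ROBOT

A 6-joint arm with a two-finger parallel gripper is mounted at the origin on the work surface. World frame = base frame: x ahead of the robot, y to its left, z up, the work surface at z = 0. Lengths are in m, angles in degrees, forces in N, time in s.
With the tool pointing down it reaches from about 0.35 to 0.95 m from the base axis. Payload 17.4 kg.
Tool frame: the origin (TCP) lies at the very end of the fingers, on their centre line; the grasp point (between the pads) lies 19 mm behind it; x points along the fingers, y is the direction in which the jaws open and shut, and the axes are right-handed (so a half turn about x gives the same grasp; the last joint's range is limited). The gripper opens to 93 mm and grips with 3 to 60 N. Pads are 15 mm wide; open, the fingers measure 128 mm over their backs; the gripper's body (75 mm by 188 mm) begins 65 mm behind the grasp point.
Start: joints at [71.287, 6.646, 82.598, -0, 90.757, -2.166], TCP at [0.192, 0.647, 0.219] pointing down, gripper open.
Joint ranges: [-162.19, 162.19], [-47.58, 125.68], [4.15, 143.07], [-65.23, 245.23], [0.69, 171.88], [-170.13, 170.13]. Speed limits (degrees/s): [108.29, 108.29, 127.2, 180, 180, 180].

INTERFACE

Orientations are given as [roll, pitch, yaw] about the fixed x, y, z axes, in that order (R = Rz(yaw) Ry(pitch) Rx(roll)).
In Python, from plant import env gives the robot as it stands.
- The arm moves only by the tool carry_out, never from a script. Its argument "commands" is a list of rows, each a list of 2 entries, a list of its own where there are three numbers: the shift along the tool's x, y, z in mm, then the turn, a rotation vector about the tool's x, y, z in degrees. In form: [[[dx, dy, dz], [rx, ry, rz]], ...]. A call has 1 to 8 rows; each row shifts and turns the commanded pose from where the row before left it, along the tool's axes as they then stand; what a row does not reach is not made up. A row lasts 1/8 s, in which the tool goes at most 62.5 mm and 10.7 degrees, less where a joint would pass 70% of its speed; a pose out of reach is approached as far as the arm can. A call with a gripper value outside its range is refused whole. "claw" is the finger opening in mm, from 0 to 93, set as the call begins (left out, the last holds). The fingers move at their own pace and stop on an object; "squeeze" is the grip in N (left out, the last holds). Time passes only in rows, so rows that do not move let the fingers close. It gives the time, the measured TCP pose, the force and the opening at its end, in the units of the state.
- env.sense(): the state, without advancing time (a new reading comes with each control period).
- env.grab_frame(name): name is "scene" or "side" or "wrist"; returns the picture (384x512x3 uint8, blue, green, red); there is no depth.
- env.camera_info(name): a dict with "fx", "fy", "cx", "cy" (pixels), "k1" (the pictures are not rectified: a ray, as slopes to the right and down, at radius r is drawn at 1 + k1 r^2 times it, then the intrinsics apply), "position" and "orientation" of the camera in the world; the wrist camera has in their place "tool_from_camera" (4x4, takes a point from camera to tool coordinates, whose origin is the TCP and whose axes are the tool frame's). Camera axes: x right, y up, looking along -z (the intrinsics and any distortion apply to the point x, -y, -z); pixel columns grow to the right and rows downward; lengths in m; the calibration is good to about 2 mm. A picture is of the moment at which its call begins: read the wrist's pose just before it. camera_info takes no time and is no camera call.
- env.hand_in(): hands the job in, once; it reports no verdict.
The state is a dict: "time_s": time; "joint_pos": joint angles; "qvel": joint speeds; "joint_efforts": joint torques, N m; "tool_pos": TCP position; "tool_rot": TCP orientation; "ft_force": force on the tool from outside, world axes, zero at the start; "ft_torque": the same for the moment, N m; "grip_width": finger opening in m.
Only numpy, scipy, OpenCV 4.12 (cv2) and the standard library are available. Lean on these libraries where they do the work, as an engineer would, in place of code of your own. Each camera call takes 0.05 s, during which the arm holds its last target.

## Working session

There is one attempt and no reset: what is moved stays moved. The work goes in short steps, Python scripts to look and compute and a tool call to move; the robot and the scene stay as the last step left them, time stands still between calls to the robot, and variables do not carry over. Pictures are saved under pics/ and viewed, and the job is handed in when it is done.

Besides the shell and the picture viewer there is one more tool, called after "Emit:" as a command line: name --argument value ..., lists and objects as JSON in quotes. carry_out: Moves the arm, as the interface text tells. Its arguments: {"type":"object","properties":{"commands":{"type":"array","items":{"type":"array"}},"claw":{"type":"number"},"squeeze":{"type":"number"}},"required":["commands"]}

```bash
ls; mkdir -p pics
python3 - <<'E'
from plant import env
import cv2
s=env.sense();print(s)
for n in("scene","side","wrist"):
    cv2.imwrite(f"pics/a_{n}.png",env.grab_frame(n));print(n,env.camera_info(n))
E
```

```text
pics
{'time_s': 0.0, 'joint_pos': array([ 7.12870502e+01,  6.67355309e+00,  8.26366504e+01,  1.12620698e-03,
        9.07555982e+01, -2.16522592e+00]), 'qvel': array([ 0.04814797, -0.02967494, -0.02251716,  0.00738027, -0.01538326,
       -0.05253417]), 'joint_efforts': array([-1.43023382e-03, -7.21269894e+01, -6.22613525e+01,  7.78855663e-02,
        2.37125927e-02, -4.38734924e-05]), 'tool_pos': array([0.19217944, 0.64684801, 0.2179021 ]), 'tool_rot': array([ -93.14568689,   89.93418872, -109.69339654]), 'ft_force': array([ 1.18148802, -0.37715135,  0.37249881]), 'ft_torque': array([ 0.03480811, -0.00102928, -0.00797068]), 'grip_width': 0.09309386644183199}
scene {'fx': 365.4731799420885, 'fy': 365.4731799420885, 'cx': 254.7512135822632, 'cy': 189.74843819032623, 'k1': -0.11501041350341522, 'position': array([1.06617593, 0.45888173, 0.7907227 ]), 'orientation': array([ 46.67294051,   0.66528647, 131.48048561])}
side {'fx': 447.7397677860644, 'fy': 447.7397677860644, 'cx': 255.10651440818245, 'cy': 194.97413113864107, 'k1': -0.023522442359801415, 'position': array([-0.279922  , -0.83931771,  0.73144573]), 'orientation': array([ 60.38490158,   0.25188613, -43.21729446])}
wrist {'fx': 340.9864376286152, 'fy': 340.9864376286152, 'cx': 255.91894066033484, 'cy': 196.14778666936763, 'k1': -0.08423934420034468, 'tool_from_camera': array([[ 2.21447184e-04,  2.89506050e-01, -9.57176158e-01,
        -1.65552838e-01],
       [ 9.99999088e-01,  1.21094652e-03,  5.97615518e-04,
        -4.73172808e-04],
       [ 1.33210244e-03, -9.57175418e-01, -2.89505518e-01,
        -8.14788490e-02],
       [ 0.00000000e+00,  0.00000000e+00,  0.00000000e+00,
         1.00000000e+00]])}
```

View pics/a_scene.png

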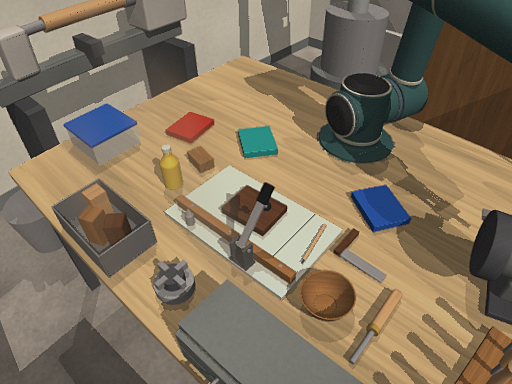

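View pics/a_side.png

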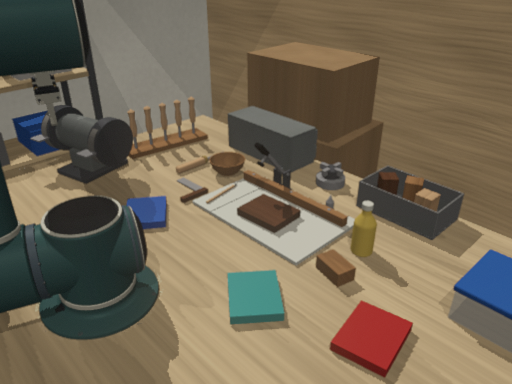

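View pics/a_wrist.png

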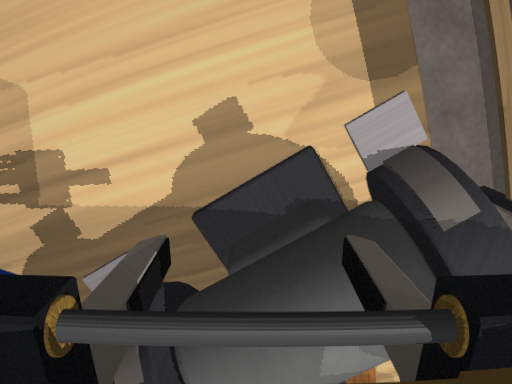

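The walnut blank is the dark brown block on the white board: scene (255,208), side (269,212). The red (190,126), teal (258,141) and blue (380,207) blocks are the wrong colour and lie off the board. I'll enlarge to confirm.

```bash
cat > h.py <<'E'
import numpy as np,cv2
from scipy.spatial.transform import Rotation as R
from plant import env
def pose(n,s=None):
    c=env.camera_info(n)
    if n=="wrist":
        T=np.eye(4);T[:3,:3]=R.from_euler('xyz',s["tool_rot"],degrees=True).as_matrix();T[:3,3]=s["tool_pos"]
        T=T@c["tool_from_camera"];return c,T[:3,:3],T[:3,3]
    return c,R.from_euler('xyz',c["orientation"],degrees=True).as_matrix(),np.array(c["position"])
def rays(n,px,s=None):
    c,Rm,p=pose(n,s)
    px=np.atleast_2d(np.array(px,float))
    d=np.c_[(px[:,0]-c["cx"])/c["fx"],(px[:,1]-c["cy"])/c["fy"]]
    u=d.copy()
    for _ in range(20): u=d/(1+c["k1"]*(u**2).sum(1,keepdims=True))
    return p,np.c_[u[:,0],-u[:,1],-np.ones(len(u))]@Rm.T
def plane(n,px,z,s=None):
    p,d=rays(n,px,s);t=(z-p[2])/d[:,2];return p+d*t[:,None]
def proj(n,P,s=None):
    c,Rm,p=pose(n,s);q=(np.atleast_2d(P)-p)@Rm;u=np.c_[q[:,0],-q[:,1]]/-q[:,2:]
    u=u*(1+c["k1"]*(u**2).sum(1,keepdims=True));return u*c["fx"]+[c["cx"],c["cy"]]
E
python3 - <<'E'
import cv2
a=cv2.imread("pics/a_scene.png")[155:305,155:355];cv2.imwrite("pics/b.png",cv2.resize(a,None,fx=4,fy=4,interpolation=cv2.INTER_CUBIC))
a=cv2.imread("pics/a_side.png")[135:260,180:380];cv2.imwrite("pics/c.png",cv2.resize(a,None,fx=4,fy=4,interpolation=cv2.INTER_CUBIC))
E
```

```text
(no output)
```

View pics/b.png

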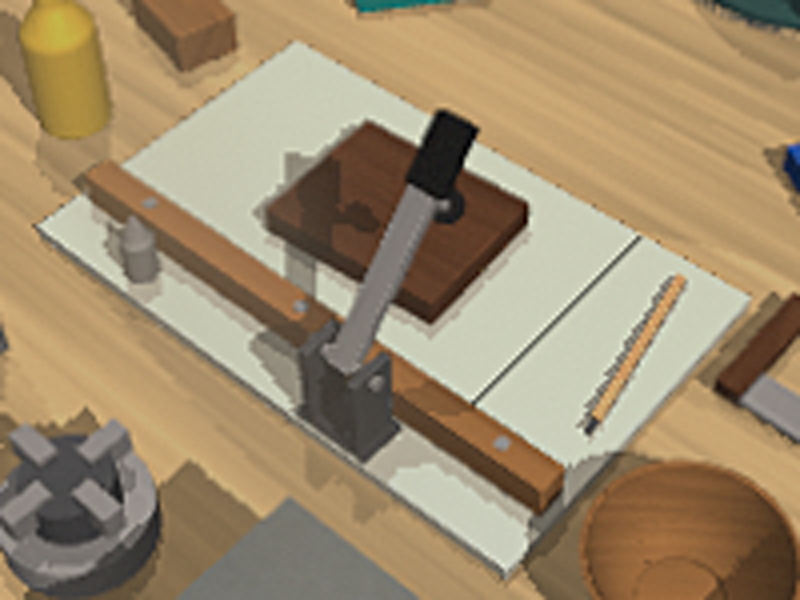

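View pics/c.png

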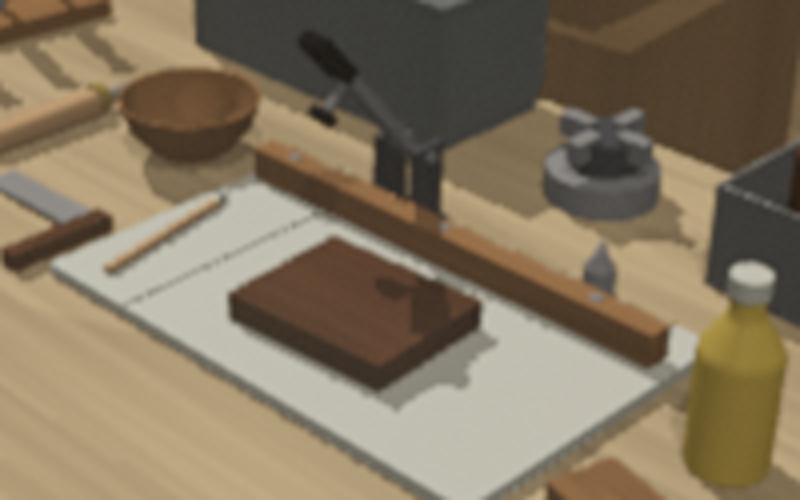

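The crops confirm it: a dark walnut block on the white board in front of the fence. The line runs (641,237)–(472,405) in the crop, and the raised lever's handle is at (445,150). Next, measuring.

Run:
```python
from h import *
f=lambda L,o:(np.array(L,float)+.5)/4-.5+np.array(o)
S=(155,155);D=(180,135)
bs=plane("scene",f([(296,42),(748,298),(507,572),(38,226)],S),.012)
bd=plane("side",f([(52,266),(255,180),(698,340),(458,500)],D),.012)
print("board scene",bs.round(4).tolist());print("board side",bd.round(4).tolist())
ks=plane("scene",f([(370,120),(527,206),(432,306),(265,212)],S),.036)
kd=plane("side",f([(378,370),(231,297),(336,238),(480,307)],D),.036)
print("blank scene",ks.round(4).tolist());print("blank side",kd.round(4).tolist())
ls=plane("scene",f([(641,237),(472,405)],S),.012)
ld=plane("side",f([(132,302),(322,214)],D),.012)
print("line",ls.round(4).tolist(),ld.round(4).tolist())
for n,k in(("s",ks),("d",kd)):
    print(n,k.mean(0), [np.degrees(np.arctan2(*(k[(i+1)%4]-k[i])[[1,0]])).round(2) for i in range(4)],[np.linalg.norm(k[(i+1)%4]-k[i]).round(4) for i in range(4)])
for n,k in(("s",bs),("d",bd)):
    print(n,[np.degrees(np.arctan2(*(k[(i+1)%4]-k[i])[[1,0]])).round(2) for i in range(4)],[np.linalg.norm(k[(i+1)%4]-k[i]).round(4) for i in range(4)])
fs=plane("scene",f([(104,160),(562,468),(78,178),(540,490)],S),.042);print("fence top",fs.round(4).tolist())
fd=plane("side",f([(255,150),(650,334),(667,328)],D),.042);print("fence side",fd.round(4).tolist())
```

```text
board scene [[0.4207, -0.2408, 0.012], [0.4152, 0.1956, 0.012], [0.6928, 0.2014, 0.012], [0.6977, -0.2367, 0.012]]
board side [[0.4136, 0.1936, 0.012], [0.6287, 0.1916, 0.012], [0.6955, -0.225, 0.012], [0.4254, -0.2318, 0.012]]
blank scene [[0.4706, -0.1105, 0.036], [0.4645, 0.0365, 0.036], [0.5802, 0.0458, 0.036], [0.592, -0.1018, 0.036]]
blank side [[0.4697, -0.1145, 0.036], [0.46, 0.0298, 0.036], [0.5788, 0.0398, 0.036], [0.5836, -0.1077, 0.036]]
line [[0.4161, 0.1052, 0.012], [0.6118, 0.1074, 0.012]] [[0.4256, 0.1067, 0.012], [0.6283, 0.1074, 0.012]]
s [ 0.526828   -0.03249742  0.036     ] [np.float64(92.38), np.float64(4.59), np.float64(-85.43), np.float64(-175.91)] [np.float64(0.1471), np.float64(0.116), np.float64(0.1481), np.float64(0.1217)]
d [ 0.5230231  -0.03816406  0.036     ] [np.float64(93.87), np.float64(4.82), np.float64(-88.12), np.float64(-176.56)] [np.float64(0.1446), np.float64(0.1192), np.float64(0.1476), np.float64(0.1141)]
s [np.float64(90.73), np.float64(1.2), np.float64(-89.37), np.float64(-179.15)] [np.float64(0.4364), np.float64(0.2777), np.float64(0.4382), np.float64(0.277)]
d [np.float64(-0.52), np.float64(-80.89), np.float64(-178.55), np.float64(91.59)] [np.float64(0.2151), np.float64(0.4219), np.float64(0.2702), np.float64(0.4255)]
fence top [[0.6367, -0.2261, 0.042], [0.6299, 0.1922, 0.042], [0.6618, -0.226, 0.042], [0.6511, 0.1917, 0.042]]
fence side [[0.6278, 0.1898, 0.042], [0.6366, -0.2222, 0.042], [0.6518, -0.2258, 0.042]]
```

```bash
cat >> h.py <<'E'
def goal(tgt,Rg):
    s=env.sense();R0=R.from_euler('xyz',s["tool_rot"],degrees=True)
    d=R0.inv().apply(np.array(tgt)-s["tool_pos"])*1000
    r=(R0.inv()*Rg).as_rotvec(degrees=True)
    print("t",round(s["time_s"],2),"pos",s["tool_pos"].round(4),"F",s["ft_force"].round(2),"\ntool axes\n",R0.as_matrix().round(3),"\nshift(tool,before turn)",d.round(1),"turn",r.round(2))
def Rt(psi,tilt=0):
    # psi: dir of tool z horizontally (deg from world x); x down; tilt>0: body leans away from tool z direction (back), tips forward
    p=np.radians(psi);z=np.array([np.cos(p),np.sin(p),0]);x=np.array([0,0,-1.]);t=np.radians(tilt)
    x2=np.cos(t)*x+np.sin(t)*z; z2=np.cos(t)*z-np.sin(t)*x; y=np.cross(z2,x2)
    return R.from_matrix(np.c_[x2,y,z2])
E
python3 - <<'E'
from h import *
goal([.42,-.02,.33],Rt(0.8,0)); goal([.42,-.02,.33],Rt(180.8,0))
E
```

```text
t 0.15 pos [0.1922 0.6469 0.2181] F [ 0.24 -0.03  0.13] 
tool axes
 [[-0.     0.285  0.959]
 [-0.001  0.959 -0.285]
 [-1.    -0.001 -0.   ]] 
shift(tool,before turn) [-111.4 -574.5  408.3] turn [-1.735e+01 -1.000e-02  5.000e-02]
t 0.15 pos [0.1922 0.6469 0.2181] F [ 0.24 -0.03  0.13] 
tool axes
 [[-0.     0.285  0.959]
 [-0.001  0.959 -0.285]
 [-1.    -0.001 -0.   ]] 
shift(tool,before turn) [-111.4 -574.5  408.3] turn [1.6265e+02 7.0000e-02 2.0000e-02]
```

Emit:
carry_out --commands '[[[-50,0,0],[-8.65,0,0]],[[-50,0,0],[-8.65,0,0]],[[-2,-60,10],[0,0,0]],[[-2,-60,20],[0,0,0]],[[-2,-58,20],[0,0,0]],[[-2,-58,20],[0,0,0]],[[-2,-58,20],[0,0,0]],[[0,-58,20],[0,0,0]]]'

```text
time_s: 1.15
tool_pos: [0.3067, 0.2954, 0.3287]
tool_rot: [23.7, 90.0, 24.5]
ft_force: [1.0, 0.5, -0.2]
grip_width: 0.0928
```

Emit:
carry_out --commands '[[[0,-58,20],[0,0,0]],[[0,-58,20],[0,0,0]],[[0,-58,20],[0,0,0]],[[0,-58,20],[0,0,0]],[[0,-58,20],[0,0,0]],[[0,-50,18],[0,0,0]],[[0,0,0],[0,0,0]],[[0,0,0],[0,0,0]]]'

```text
time_s: 2.15
tool_pos: [0.4289, -0.041, 0.3285]
tool_rot: [146.9, 90.0, 147.6]
ft_force: [-0.6, 0.7, -0.1]
grip_width: 0.0934
```

Run:
```python
from h import *
goal([.42,-.02,.33],Rt(0.8,0))
import json
s=env.sense();f=env.grab_frame("wrist");cv2.imwrite("pics/w1.png",f);cv2.imwrite("pics/w1b.png",cv2.resize(f,None,fx=1.56,fy=1.56,interpolation=cv2.INTER_CUBIC))
json.dump({k:s[k].tolist() for k in("tool_pos","tool_rot")},open("w1.json","w"))
```

```text
t 2.15 pos [ 0.4289 -0.041   0.3285] F [-0.61  0.73 -0.1 ] 
tool axes
 [[-0.    -0.012  1.   ]
 [ 0.     1.     0.012]
 [-1.     0.    -0.   ]] 
shift(tool,before turn) [-1.5 21.1 -8.7] turn [-0.08 -0.02 -0.01]
```

View pics/w1b.png

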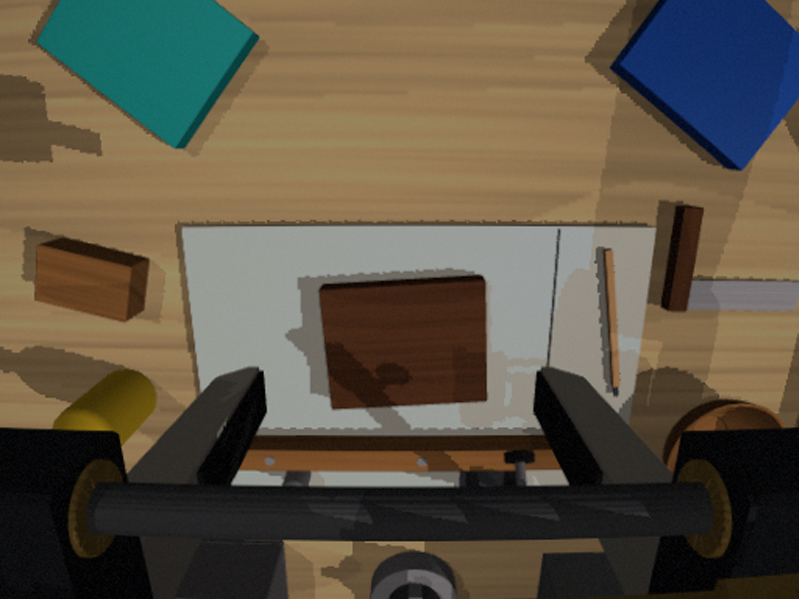

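Wrist view: blank top corners at (321,290), (484,281), (487,402) and (331,409). The line runs (559,230)–(548,370), the fence top edge is at row ~448, the pencil is on the right and the bottle at lower left.

Run:
```python
from h import *
import json
s=json.load(open("w1.json"))
s={k:np.array(v) for k,v in s.items()}
f=lambda L:(np.array(L,float)+.5)/1.5613-.5
k=plane("wrist",f([(321,290),(484,281),(487,402),(331,409)]),.036,s);print(k.round(4).tolist(),k.mean(0))
print([np.degrees(np.arctan2(*(k[(i+1)%4]-k[i])[[1,0]])).round(2) for i in range(4)],[np.linalg.norm(k[(i+1)%4]-k[i]).round(4) for i in range(4)])
print("board",plane("wrist",f([(181,226),(656,227)]),.012,s).round(4).tolist())
print("line",plane("wrist",f([(559,230),(548,370)]),.012,s).round(4).tolist())
print("fence base",plane("wrist",f([(270,435),(530,435)]),.012,s).round(4).tolist())
print("fence top",plane("wrist",f([(270,448),(530,447)]),.042,s).round(4).tolist())
print("bottle ~",plane("wrist",f([(70,420),(130,380)]),.1,s).round(4).tolist())
# subpixel line per row from raw frame
im=cv2.cvtColor(cv2.imread("pics/w1.png"),cv2.COLOR_BGR2GRAY).astype(float)
P=[]
for r in range(152,232,4):
    x0=int(358-(r-148)*7/90); seg=im[r,x0-7:x0+8]; w=np.clip(np.median(seg)-12-seg,0,None)
    if w.sum()>0: P.append(((x0-7+np.arange(15))@w/w.sum(),r))
L=plane("wrist",P,.012,s)
print("line fit",np.polyfit(L[:,0],L[:,1],1),L[[0,-1]].round(4).tolist())
L2=plane("scene",[],.012) if 0 else None
```

```text
[[0.4711, -0.1113, 0.036], [0.4612, 0.0337, 0.036], [0.5801, 0.0435, 0.036], [0.5891, -0.1056, 0.036]] [ 0.52537625 -0.03492613  0.036     ]
[np.float64(93.9), np.float64(4.74), np.float64(-86.53), np.float64(-177.26)] [np.float64(0.1453), np.float64(0.1193), np.float64(0.1495), np.float64(0.1181)]
board [[0.4179, -0.2427, 0.012], [0.4135, 0.1953, 0.012]]
line [[0.4182, 0.1041, 0.012], [0.5569, 0.1066, 0.012]]
fence base [[0.6329, -0.1731, 0.012], [0.6299, 0.0951, 0.012]]
fence top [[0.6296, -0.1659, 0.042], [0.6257, 0.0878, 0.042]]
bottle ~ [[0.5718, -0.3243, 0.1], [0.5324, -0.2637, 0.1]]
line fit [0.01381902 0.09837497] [[0.4252, 0.1042, 0.012], [0.5423, 0.1059, 0.012]]
```

Board yaw is about 0.7°. The blank's centre is at (0.525, −0.035) with about 3.8° yaw, the line at y≈0.106 and the fence face at x≈0.628–0.63. I'll tilt the tool back 15°, away from the lever, and go down behind the blank.

Emit:
carry_out --commands '[[[0,0,0],[0,-7.5,0]],[[0,0,0],[0,-7.5,0]],[[50,1,-13],[0,0,0]],[[50,1,-13],[0,0,0]],[[50,1,-12],[0,0,0]],[[50,1,-12],[0,0,0]],[[50,0,-12],[0,0,0]],[[20,0,-5],[0,0,0]]]'

```text
time_s: 3.2
tool_pos: [0.4328, -0.0355, 0.0476]
tool_rot: [0.2, 75.2, 1.1]
ft_force: [0.1, -0.9, 0.4]
grip_width: 0.0933
```

Run:
```python
from h import *
goal([.437,-.037,.0195],Rt(0.8,15))
```

```text
t 3.2 pos [ 0.4328 -0.0355  0.0476] F [ 0.1  -0.89  0.4 ] 
tool axes
 [[ 0.256 -0.016  0.967]
 [ 0.005  1.     0.015]
 [-0.967  0.001  0.256]] 
shift(tool,before turn) [28.2 -1.6 -3.2] turn [ 0.08 -0.15 -0.07]
```

Emit:
carry_out --commands '[[[14,-0.8,-2],[0,0,0]],[[14,-0.8,-2],[0,0,0]],[[1.3,0,5],[0,0,0]],[[1.3,0,5],[0,0,0]],[[1.3,0,5],[0,0,0]],[[0,0,0],[0,0,0]]]'

```text
time_s: 3.95
tool_pos: [0.4535, -0.0385, 0.0229]
tool_rot: [-0.0, 75.0, 0.7]
ft_force: [0.2, 0.5, 0.1]
grip_width: 0.0929
```

Emit:
carry_out --commands '[[[1.1,0,4],[0,0,0]],[[1.1,0,4],[0,0,0]],[[1.1,0,4],[0,0,0]],[[1.1,0,4],[0,0,0]],[[1.1,0,4],[0,0,0]],[[1.1,0,4],[0,0,0]],[[1.1,0,4],[0,0,0]],[[1.1,0,4],[0,0,0]]]'

```text
time_s: 4.95
tool_pos: [0.4865, -0.038, 0.0223]
tool_rot: [-0.0, 75.0, 0.7]
ft_force: [-4.0, 0.1, 3.6]
grip_width: 0.093
```

Run:
```python
from h import *
s=env.sense();print(s["tool_pos"].round(4),s["ft_force"].round(2),s["ft_torque"].round(3),s["tool_rot"])
cv2.imwrite("pics/s2.png",cv2.resize(env.grab_frame("scene")[150:300,150:350],None,fx=4,fy=4,interpolation=cv2.INTER_CUBIC))
```

```text
[ 0.4865 -0.038   0.0223] [-4.02  0.14  3.58] [-0.013  0.713 -0.051] [-8.20039184e-03  7.50013117e+01  7.43657862e-01]
```

View pics/s2.png

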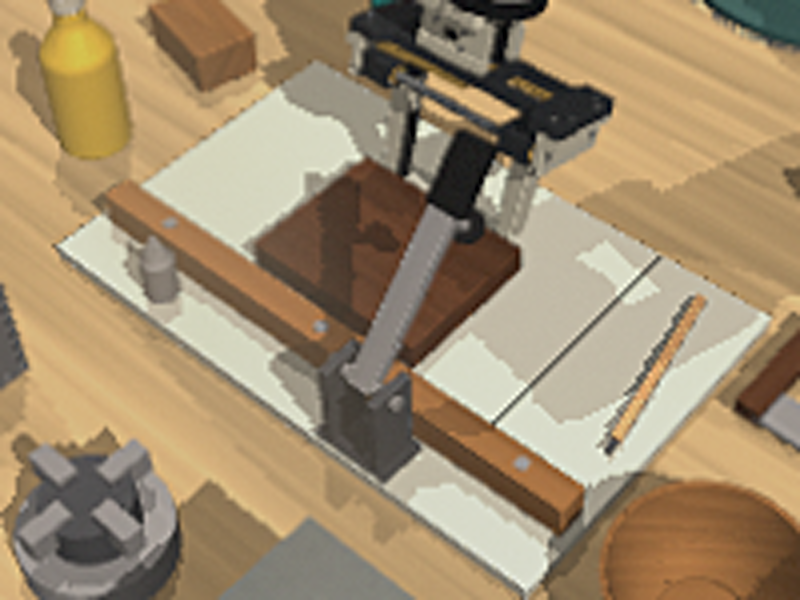

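The fingers push the blank squarely, and about 14 mm of gap to the fence remains. The lever clears the hand. I'll go slower now.

Emit:
carry_out --commands '[[[0.5,0,2],[0,0,0]],[[0.5,0,2],[0,0,0]],[[0.5,0,2],[0,0,0]],[[0.5,0,2],[0,0,0]],[[0.25,0,1],[0,0,0]],[[0.25,0,1],[0,0,0]]]'

```text
time_s: 5.75
tool_pos: [0.4966, -0.0379, 0.0224]
tool_rot: [0.0, 75.0, 0.8]
ft_force: [-2.6, 0.4, 0.6]
grip_width: 0.093
```

Emit:
carry_out --commands '[[[0.25,0,1],[0,0,0]],[[0.25,0,1],[0,0,0]]]'

```text
time_s: 6.0
tool_pos: [0.4987, -0.0379, 0.0224]
tool_rot: [0.0, 75.0, 0.8]
ft_force: [-1.7, 0.0, 0.0]
grip_width: 0.0928
```

Emit:
carry_out --commands '[[[0.13,0,0.5],[0,0,0]],[[0.13,0,0.5],[0,0,0]]]'

```text
time_s: 6.25
tool_pos: [0.4997, -0.0379, 0.0225]
tool_rot: [-0.0, 75.0, 0.7]
ft_force: [-2.5, -0.4, -0.4]
grip_width: 0.0929
```

Emit:
carry_out --commands '[[[0.13,0,0.5],[0,0,0]],[[0.13,0,0.5],[0,0,0]]]'

```text
time_s: 6.5
tool_pos: [0.5007, -0.0378, 0.0225]
tool_rot: [0.0, 75.0, 0.8]
ft_force: [-1.6, -0.2, -0.1]
grip_width: 0.0929
```

Emit:
carry_out --commands '[[[0.13,0,0.5],[0,0,0]],[[0.13,0,0.5],[0,0,0]]]'

```text
time_s: 6.75
tool_pos: [0.5018, -0.0378, 0.0225]
tool_rot: [-0.0, 75.0, 0.8]
ft_force: [-1.9, 0.4, 0.2]
grip_width: 0.093
```

Emit:
carry_out --commands '[[[0.13,0,0.5],[0,0,0]],[[0.13,0,0.5],[0,0,0]]]'

```text
time_s: 7.0
tool_pos: [0.5028, -0.0378, 0.0225]
tool_rot: [-0.0, 75.0, 0.7]
ft_force: [-2.3, 0.3, -0.9]
grip_width: 0.0933
```

Emit:
carry_out --commands '[[[0.13,0,0.5],[0,0,0]]]'

```text
time_s: 7.12
tool_pos: [0.5032, -0.0378, 0.0225]
tool_rot: [-0.0, 75.0, 0.8]
ft_force: [-4.9, -0.1, -0.7]
grip_width: 0.093
```

Emit:
carry_out --commands '[[[0.13,0,0.5],[0,0,0]]]'

```text
time_s: 7.25
tool_pos: [0.5034, -0.0378, 0.0223]
tool_rot: [-0.0, 75.1, 0.8]
ft_force: [-9.8, -0.5, 4.1]
grip_width: 0.0929
```

Emit:
carry_out --commands '[[[0.13,0,0.5],[0,0,0]]]'

```text
time_s: 7.38
tool_pos: [0.5036, -0.0378, 0.0223]
tool_rot: [-0.0, 75.1, 0.8]
ft_force: [-15.8, -0.4, 7.8]
grip_width: 0.0931
```

Emit:
carry_out --commands '[[[-0.15,0,-0.4],[0,0,0]]]'

```text
time_s: 7.5
tool_pos: [0.5033, -0.0378, 0.0224]
tool_rot: [-0.0, 75.1, 0.8]
ft_force: [-7.6, 0.2, 1.4]
grip_width: 0.0933
```

Run:
```python
from h import *
s=env.sense();print(s["tool_pos"].round(4),s["ft_force"].round(2),s["ft_torque"].round(3),s["tool_rot"])
```

```text
[ 0.5033 -0.0378  0.0224] [-7.62  0.24  1.43] [-0.005  1.367  0.013] [-4.97402927e-03  7.50901626e+01  7.54346273e-01]
```

Emit:
carry_out --commands '[[[0.05,0,0.2],[0,0,0]],[[0,0,0],[0,0,0]]]'

```text
time_s: 7.75
tool_pos: [0.5034, -0.0378, 0.0224]
tool_rot: [-0.0, 75.1, 0.8]
ft_force: [-10.7, -0.7, 4.8]
grip_width: 0.0928
```

Emit:
carry_out --commands '[[[0,0,0],[0,0,0]],[[0,0,0],[0,0,0]],[[0,0,0],[0,0,0]],[[0,0,0],[0,0,0]]]'

```text
time_s: 8.25
tool_pos: [0.5034, -0.0378, 0.0224]
tool_rot: [0.0, 75.1, 0.8]
ft_force: [-11.5, -1.5, 4.4]
grip_width: 0.0927
```

Emit:
carry_out --commands '[[[0,0,0],[0,0,0]],[[0,0,0],[0,0,0]]]'

```text
time_s: 8.5
tool_pos: [0.5034, -0.0378, 0.0223]
tool_rot: [-0.0, 75.1, 0.8]
ft_force: [-10.6, -0.3, 4.2]
grip_width: 0.0931
```

Run:
```python
from h import *
s=env.sense();print(s["tool_pos"].round(5),s["ft_force"].round(2),s["ft_torque"].round(3),s["tool_rot"])
```

```text
[ 0.50343 -0.03779  0.02234] [-10.6   -0.33   4.25] [-0.072  1.874 -0.027] [-1.82478850e-03  7.51064195e+01  7.56302877e-01]
```

Emit:
carry_out --commands '[[[-0.2,0,-1],[0,0,0]],[[-1,0,-4],[0,0,0]],[[-3,0,-10],[0,0,0]],[[-3,0,-10],[0,0,0]],[[-50,0,0],[0,7.5,0]],[[-50,0,0],[0,7.5,0]],[[-50,0,0],[0,0,0]],[[0,0,0],[0,0,0]]]'

```text
time_s: 9.5
tool_pos: [0.4596, -0.0385, 0.1749]
tool_rot: [-8.1, 89.7, -7.4]
ft_force: [-0.0, -0.6, -1.1]
grip_width: 0.0928
```

Run:
```python
from h import *
goal([.50,-.16,.1],Rt(90.75,0))
s=env.sense();print(s["joint_pos"].round(1))
import json
f=env.grab_frame("wrist");cv2.imwrite("pics/w3.png",f);cv2.imwrite("pics/w3b.png",cv2.resize(f,None,fx=1.56,fy=1.56,interpolation=cv2.INTER_CUBIC))
json.dump({k:s[k].tolist() for k in("tool_pos","tool_rot")},open("w3.json","w"))
```

```text
t 9.5 pos [ 0.4596 -0.0385  0.1749] F [-0.02 -0.62 -1.07] 
tool axes
 [[ 0.006 -0.013  1.   ]
 [-0.001  1.     0.013]
 [-1.    -0.001  0.006]] 
shift(tool,before turn) [  75.2 -121.9   38.3] turn [-89.99   0.23   0.3 ]
[ -8.  -20.4 111.3   0.   88.7 -98.7]
```

View pics/w3b.png

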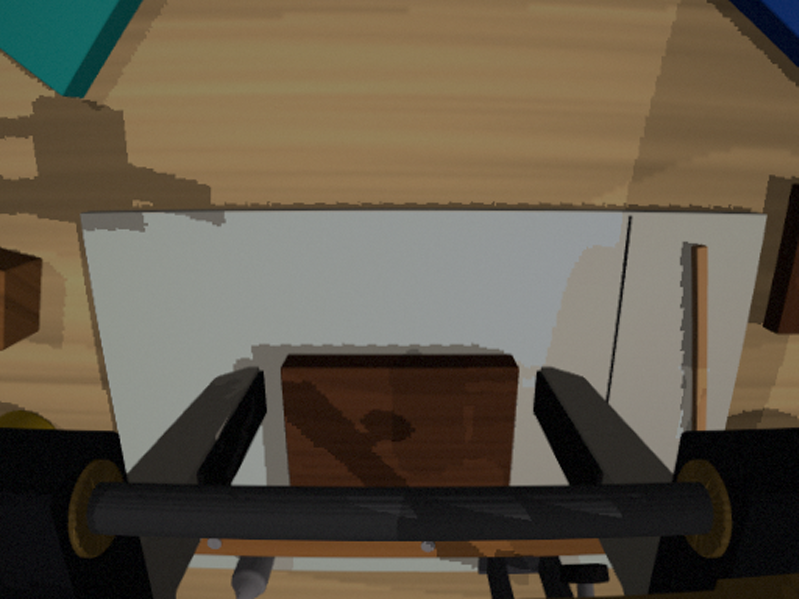

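The blank looks parallel to the board edge: near top corners at (281,368) and (518,366). The line runs (630,218)–(608,400).

Run:
```python
from h import *
import json
s={k:np.array(v) for k,v in json.load(open("w3.json")).items()}
f=lambda L:(np.array(L,float)+.5)/1.5613-.5
k=plane("wrist",f([(281,368),(518,366),(511,486),(289,486)]),.036,s);print(k.round(4).tolist(),np.linalg.norm(k[0]-k[1]))
print("line",plane("wrist",f([(630,218),(608,400)]),.012,s).round(4).tolist())
print("board",plane("wrist",f([(81,212),(767,213)]),.012,s).round(4).tolist())
```

```text
[[0.5119, -0.1126, 0.036], [0.5088, 0.035, 0.036], [0.5972, 0.0378, 0.036], [0.5991, -0.1125, 0.036]] 0.14758431019027093
line [[0.4188, 0.104, 0.012], [0.5444, 0.1062, 0.012]]
board [[0.4182, -0.2414, 0.012], [0.4129, 0.1952, 0.012]]
```

Emit:
carry_out --commands '[[[0,-35,0],[10,0,0]],[[0,-35,6],[10,0,0]],[[0,-33,12],[10,0,0]],[[0,0,0],[10,0,0]],[[0,0,0],[10,0,0]],[[0,0,0],[10,0,0]],[[0,0,0],[10,0,0]],[[0,0,0],[10,0,0]]]' --claw 80

```text
time_s: 10.55
tool_pos: [0.4589, -0.1437, 0.1694]
tool_rot: [-123.3, 89.9, 157.1]
ft_force: [0.2, -0.2, 0.3]
grip_width: 0.08
```

Run:
```python
from h import *
goal([.56,-.145,.1],Rt(-89.25,0))
s=env.sense();print(s["joint_pos"].round(1))
f=lambda L,o:(np.array(L,float)+.5)/4-.5+np.array(o)
print(plane("scene",f([(72,125),(38,110),(106,120)],(155,155)),0).round(3))
```

```text
t 10.55 pos [ 0.4589 -0.1437  0.1694] F [ 0.19 -0.19  0.33] 
tool axes
 [[-0.002  0.984  0.181]
 [ 0.001  0.181 -0.984]
 [-1.    -0.001 -0.001]] 
shift(tool,before turn) [69.2 99.3 19.6] turn [ 9.67 -0.05  0.08]
[-20.4 -17.2 109.4   0.   87.9 -30.9]
[[ 0.603 -0.316  0.   ]
 [ 0.61  -0.351  0.   ]
 [ 0.581 -0.299  0.   ]]
```

Emit:
carry_out --commands '[[[0,0,0],[9.65,0,0]],[[0,50,1],[0,7.5,0]],[[0,51,0],[0,7.5,0]],[[45,0,12],[0,0,0]],[[46,0,12],[0,0,0]],[[0,0,0],[0,0,0]]]'

```text
time_s: 11.3
tool_pos: [0.5582, -0.1417, 0.0726]
tool_rot: [-178.5, 74.8, 92.5]
ft_force: [0.0, -0.8, 0.9]
grip_width: 0.0797
```

Run:
```python
from h import *
a=R.from_euler('xyz',env.sense()["tool_rot"],degrees=True)
t=np.radians(15)
z=np.array([np.cos(np.radians(-89.25)),np.sin(np.radians(-89.25)),0]);x=np.array([0,0,-1.])
x2=np.cos(t)*x-np.sin(t)*z;z2=np.cos(t)*z+np.sin(t)*x
goal([.56,-.142,.0235],R.from_matrix(np.c_[x2,np.cross(z2,x2),z2]))
cv2.imwrite("pics/s4.png",cv2.resize(env.grab_frame("scene")[100:300,150:350],None,fx=3,fy=3,interpolation=cv2.INTER_CUBIC))
```

```text
t 11.3 pos [ 0.5582 -0.1417  0.0726] F [ 0.   -0.77  0.92] 
tool axes
 [[-0.011  1.     0.017]
 [ 0.262  0.019 -0.965]
 [-0.965 -0.007 -0.262]] 
shift(tool,before turn) [47.3  2.1 13.2] turn [ 0.22 -0.17  0.46]
```

View pics/s4.png

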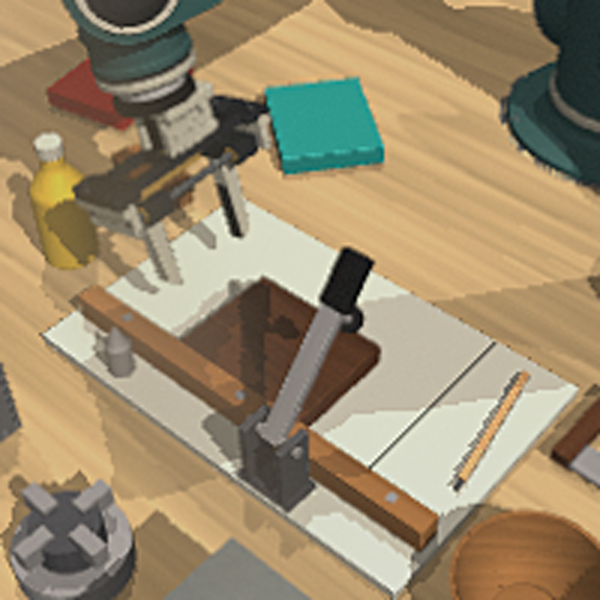

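Emit:
carry_out --commands '[[[23,1,6],[0.2,-0.2,0.45]],[[24,1,6],[0,0,0]],[[0,0,0],[0,0,0]],[[0,0,0],[0,0,0]]]'

```text
time_s: 11.85
tool_pos: [0.5638, -0.1425, 0.0307]
tool_rot: [178.0, 75.2, 88.8]
ft_force: [0.6, 0.2, 0.8]
grip_width: 0.0798
```

```bash
cat >> h.py <<'E'
def Rp(psi,tilt):
    t=np.radians(tilt);p=np.radians(psi)
    z=np.array([np.cos(p),np.sin(p),0]);x=np.array([0,0,-1.])
    x2=np.cos(t)*x-np.sin(t)*z;z2=np.cos(t)*z+np.sin(t)*x
    return R.from_matrix(np.c_[x2,np.cross(z2,x2),z2])
E
python3 - <<'E'
from h import *
goal([.56,-.125,.0235],Rp(-89.25,15))
E
```

```text
t 11.85 pos [ 0.5638 -0.1425  0.0307] F [0.55 0.18 0.84] 
tool axes
 [[ 0.005  1.     0.016]
 [ 0.255  0.014 -0.967]
 [-0.967  0.009 -0.255]] 
shift(tool,before turn) [ 11.4  -3.6 -15.1] turn [ 0.17  0.25 -0.49]
```

Emit:
carry_out --commands '[[[7,-3.5,2],[0.15,0.2,-0.45]],[[1,0,-4],[0,0,0]],[[1,0,-4],[0,0,0]],[[0,0,0],[0,0,0]],[[0,0,0],[0,0,0]]]'

```text
time_s: 12.48
tool_pos: [0.5595, -0.1341, 0.0213]
tool_rot: [-179.7, 75.0, 91.1]
ft_force: [0.4, -0.2, 0.2]
grip_width: 0.08
```

Run:
```python
from h import *
goal([.56,-.125,.0225],Rp(-89.25,15))
```

```text
t 12.47 pos [ 0.5595 -0.1341  0.0213] F [ 0.36 -0.2   0.17] 
tool axes
 [[-0.005  1.     0.013]
 [ 0.259  0.014 -0.966]
 [-0.966 -0.001 -0.259]] 
shift(tool,before turn) [ 1.2  0.6 -9.1] turn [0.   0.   0.08]
```

Emit:
carry_out --commands '[[[1.1,0,-4],[0,0,0]],[[1.1,0,-4],[0,0,0]],[[0.55,0,-2],[0,0,0]],[[0.55,0.1,-2],[0,0,0]],[[0.55,0.1,-2],[0,0,0]],[[0.55,0.1,-2],[0,0,0]]]'

```text
time_s: 13.22
tool_pos: [0.5595, -0.1177, 0.0211]
tool_rot: [-179.6, 75.0, 91.1]
ft_force: [-1.8, -4.2, 1.1]
grip_width: 0.0798
```

Run:
```python
from h import *
s=env.sense();print(s["tool_pos"].round(5),s["ft_force"].round(2),s["ft_torque"].round(3),s["tool_rot"])
```

```text
[ 0.55946 -0.11768  0.02109] [-1.81 -4.23  1.07] [-0.856  0.336  0.062] [-179.635843     75.02937758   91.11259139]
```

Emit:
carry_out --commands '[[[1.05,0.03,-4],[0,0,0]],[[1.05,0.03,-4],[0,0,0]],[[1.05,0.03,-4],[0,0,0]],[[1.05,0.03,-4],[0,0,0]],[[1.05,0.03,-4],[0,0,0]],[[1.05,0.03,-4],[0,0,0]],[[1.05,0.03,-4],[0,0,0]],[[1.05,0.03,-4],[0,0,0]]]'

```text
time_s: 14.22
tool_pos: [0.559, -0.0841, 0.0211]
tool_rot: [-179.5, 75.0, 91.2]
ft_force: [-3.3, -3.7, 0.2]
grip_width: 0.0798
```

Run:
```python
from h import *
s=env.sense();print(s["tool_pos"].round(5),s["ft_force"].round(2),s["ft_torque"].round(3),s["tool_rot"])
cv2.imwrite("pics/s5.png",cv2.resize(env.grab_frame("scene")[150:300,150:350],None,fx=4,fy=4,interpolation=cv2.INTER_CUBIC))
```

```text
[ 0.55905 -0.08412  0.0211 ] [-3.35 -3.74  0.21] [-0.976  0.612  0.155] [-179.52458112   75.00195317   91.234136  ]
```

View pics/s5.png

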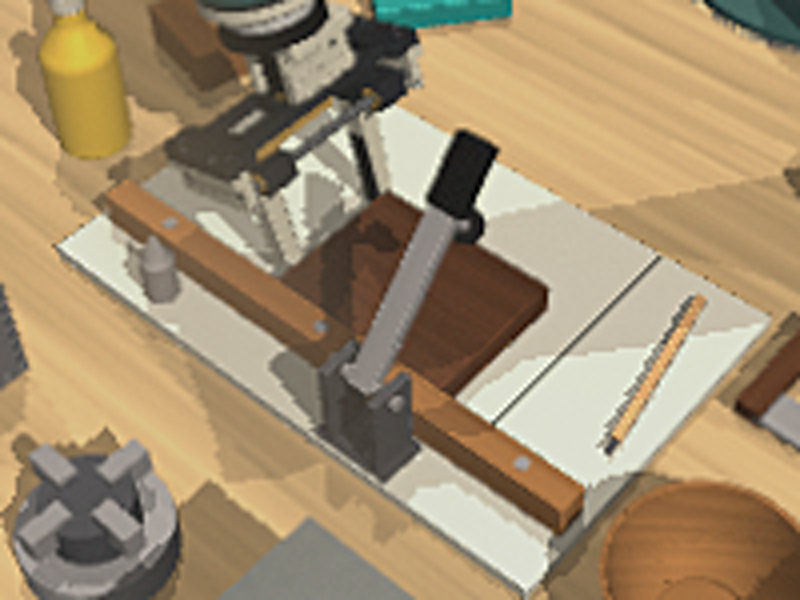

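Emit:
carry_out --commands '[[[1.05,0,-4],[0,0,0]],[[1.05,0,-4],[0,0,0]],[[1.05,0,-4],[0,0,0]],[[1.05,0,-4],[0,0,0]],[[1.05,0,-4],[0,0,0]],[[0.55,0,-2],[0,0,0]],[[0.25,0,-1],[0,0,0]],[[0,0,0],[0,0,0]]]'

```text
time_s: 15.28
tool_pos: [0.5591, -0.0606, 0.0214]
tool_rot: [-179.7, 75.0, 91.0]
ft_force: [0.1, -0.1, -0.5]
grip_width: 0.0799
```

Run:
```python
from h import *
s=env.sense();print(s["tool_pos"].round(5),s["ft_force"].round(2),s["ft_torque"].round(3),s["tool_rot"])
import json
json.dump({k:s[k].tolist() for k in("tool_pos","tool_rot")},open("w6.json","w"))
w=env.grab_frame("wrist");a=env.grab_frame("scene");b=env.grab_frame("side")
for n,i in(("w",w),("a",a),("b",b)):cv2.imwrite(f"pics/r6{n}.png",i)
cv2.imwrite("pics/w6b.png",cv2.resize(w,None,fx=1.56,fy=1.56,interpolation=cv2.INTER_CUBIC))
cv2.imwrite("pics/s6.png",cv2.resize(a[195:270,240:340],None,fx=8,fy=8,interpolation=cv2.INTER_CUBIC))
cv2.imwrite("pics/d6.png",cv2.resize(b[170:245,190:290],None,fx=8,fy=8,interpolation=cv2.INTER_CUBIC))
```

```text
[ 0.55909 -0.06056  0.02142] [ 0.14 -0.1  -0.46] [-0.323  0.115  0.024] [-179.70913664   74.98925397   91.04457487]
```

View pics/w6b.png

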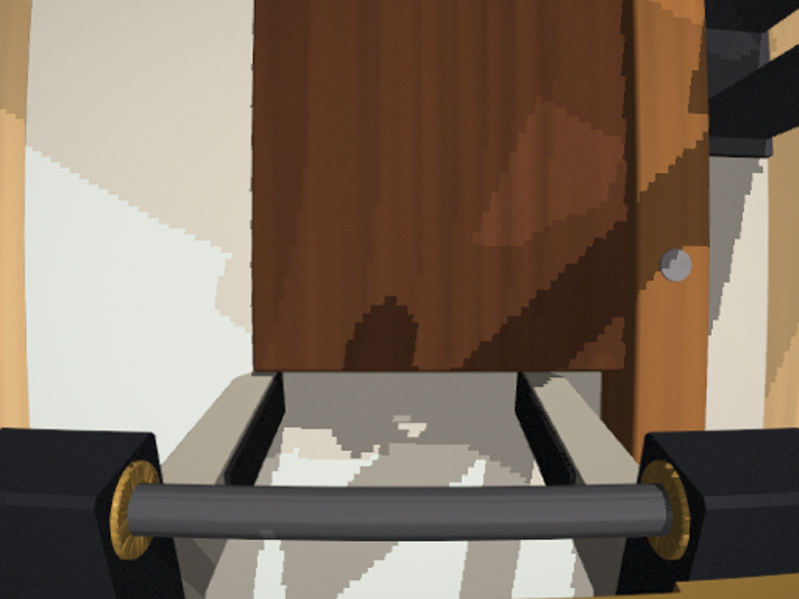

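View pics/s6.png

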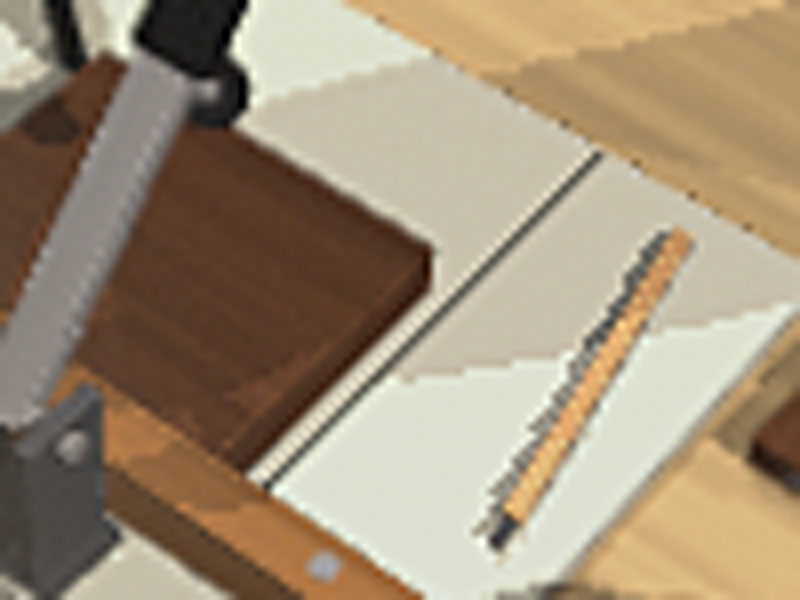

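View pics/d6.png

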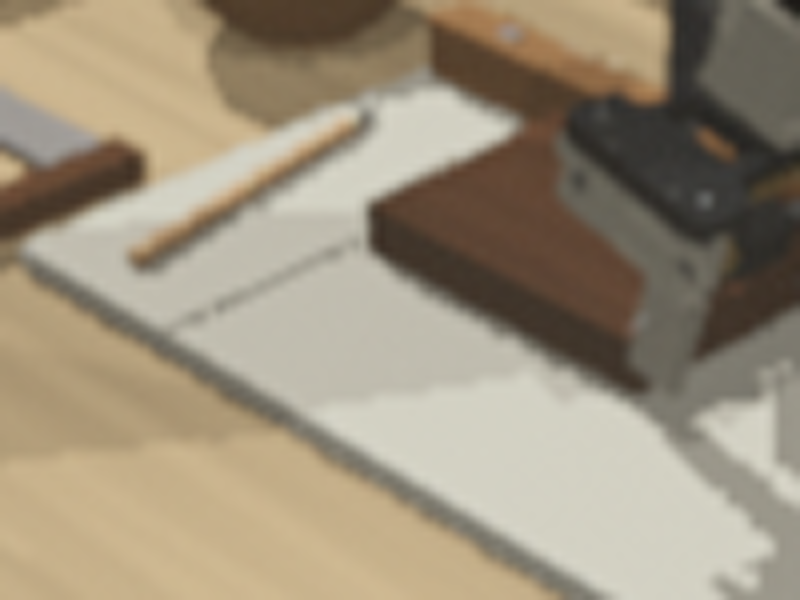

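```bash
cat > gap.py <<'E'
from h import *
from scipy.ndimage import map_coordinates
def gap(im,x0=.50,x1=.60,n=21,y0=.107,lo=-.03,hi=.008):
    g=im.astype(float).sum(2)/3   # grey
    out=[]
    ys=np.arange(lo,hi,.0002)
    for x in np.linspace(x0,x1,n):
        yc=y0+.0131*(x-.57)
        P=np.c_[np.full(len(ys),x),yc+ys,np.full(len(ys),.012)]
        uv=proj("scene",P);v=map_coordinates(g,[uv[:,1],uv[:,0]],order=1)
        out.append((x,yc,v))
    return ys,out
if __name__=="__main__":
    import sys
    im=cv2.imread(sys.argv[1]);ys,o=gap(im)
    for x,yc,v in o[::2]: print(round(x,3),[int(a) for a in v[::5]])
E
python3 gap.py pics/r6a.png
```

```text
0.5 [51, 51, 52, 53, 52, 51, 51, 52, 53, 53, 48, 41, 33, 27, 72, 122, 170, 196, 195, 195, 194, 194, 193, 192, 193, 196, 189, 166, 135, 118, 118, 136, 160, 178, 190, 190, 191, 190]
0.51 [60, 60, 60, 61, 61, 61, 62, 62, 64, 64, 62, 57, 52, 48, 45, 42, 39, 34, 49, 69, 103, 139, 167, 188, 199, 199, 186, 161, 130, 115, 116, 137, 160, 177, 189, 192, 192, 190]
0.52 [61, 60, 61, 61, 61, 60, 59, 57, 59, 61, 61, 59, 55, 52, 49, 45, 41, 36, 40, 68, 105, 144, 171, 190, 201, 199, 184, 157, 118, 105, 116, 138, 161, 177, 188, 192, 191, 190]
0.53 [59, 59, 59, 59, 59, 60, 60, 60, 60, 59, 57, 54, 52, 51, 50, 48, 45, 41, 40, 68, 103, 140, 174, 193, 198, 202, 187, 158, 117, 96, 117, 141, 166, 182, 191, 192, 191, 190]
0.54 [62, 62, 62, 62, 62, 62, 63, 64, 65, 65, 63, 60, 55, 53, 50, 47, 44, 42, 49, 65, 101, 139, 179, 194, 198, 201, 199, 168, 129, 105, 116, 140, 166, 188, 189, 189, 189, 187]
0.55 [63, 63, 63, 62, 62, 62, 65, 66, 67, 66, 64, 61, 58, 56, 53, 50, 47, 45, 52, 69, 97, 135, 168, 191, 198, 201, 203, 178, 138, 114, 109, 142, 182, 213, 224, 224, 223, 222]
0.56 [61, 62, 65, 69, 70, 69, 68, 70, 71, 70, 66, 62, 58, 56, 54, 52, 49, 45, 52, 68, 94, 130, 162, 185, 199, 202, 190, 164, 132, 122, 134, 166, 191, 210, 221, 222, 221, 219]
0.57 [63, 67, 69, 70, 70, 71, 72, 73, 73, 69, 64, 60, 56, 53, 52, 50, 47, 43, 38, 59, 95, 133, 167, 187, 199, 201, 188, 161, 122, 99, 131, 164, 196, 213, 223, 223, 221, 220]
0.58 [73, 76, 79, 77, 76, 75, 76, 78, 77, 74, 67, 60, 54, 53, 52, 51, 49, 46, 48, 60, 93, 131, 171, 195, 198, 200, 201, 173, 134, 114, 130, 165, 198, 224, 223, 222, 221, 219]
0.59 [62, 64, 65, 64, 64, 65, 67, 69, 68, 65, 60, 57, 57, 56, 53, 51, 48, 45, 51, 66, 90, 126, 160, 185, 199, 200, 201, 179, 145, 130, 137, 166, 193, 212, 223, 222, 221, 219]
0.6 [65, 65, 65, 65, 65, 65, 66, 68, 70, 68, 64, 60, 57, 55, 55, 54, 51, 47, 43, 53, 80, 116, 154, 181, 197, 202, 191, 165, 126, 103, 129, 164, 196, 213, 222, 222, 221, 219]
```

```bash
cat > gap2.py <<'E'
from gap import *
def measure(im):
    ys,o=gap(im,.515,.605,37);E=[];L=[]
    for x,yc,v in o:
        m=(ys>-.0035)&(ys<.0025);w=np.clip(np.median(v[ys>.003])-v-15,0,None)*m
        L.append((ys*w).sum()/w.sum())
        # last falling edge into dark blank, left of line
        i=np.where((v<118)&(ys<-.003))[0].max(); E.append(ys[i])
    E=np.array(E);L=np.array(L);x=np.array([a[0] for a in o])
    print("line",(1e3*np.median(L)).round(2),"edge mm",(1e3*np.median(E)).round(2),"gap",(1e3*np.median(L-E)).round(2),"slope edge deg",np.degrees(np.polyfit(x,E,1)[0]).round(2),"line",np.degrees(np.polyfit(x,L,1)[0]).round(2))
if __name__=="__main__":
    import sys
    measure(cv2.imread(sys.argv[1]))
E
python3 gap2.py pics/r6a.png
```

```text
line -0.75 edge mm -9.6 gap 8.68 slope edge deg 0.41 line -0.25
```

Emit:
carry_out --commands '[[[0.25,0,-1],[0,0,0]],[[0.25,0,-1],[0,0,0]],[[0.25,0,-1],[0,0,0]],[[0.25,0,-1],[0,0,0]],[[0.13,0,-0.5],[0,0,0]],[[0,0,0],[0,0,0]]]'

```text
time_s: 16.18
tool_pos: [0.5589, -0.0559, 0.0214]
tool_rot: [-179.6, 75.0, 91.1]
ft_force: [0.0, -1.3, -0.2]
grip_width: 0.0801
```

Run:
```python
from h import *
s=env.sense();print(s["tool_pos"].round(5),s["ft_force"].round(2),s["ft_torque"].round(3),s["tool_rot"])
a=env.grab_frame("scene");cv2.imwrite(f"pics/r7a.png",a)
cv2.imwrite("pics/s7.png",cv2.resize(a[195:270,240:340],None,fx=8,fy=8,interpolation=cv2.INTER_CUBIC))
from gap2 import measure
measure(a)
```

```text
[ 0.55893 -0.05592  0.02141] [ 0.02 -1.33 -0.16] [-0.517  0.02  -0.011] [-179.64945018   74.99483925   91.10873327]
line -0.6 edge mm -5.6 gap 4.91 slope edge deg 0.16 line 0.08
```

View pics/s7.png

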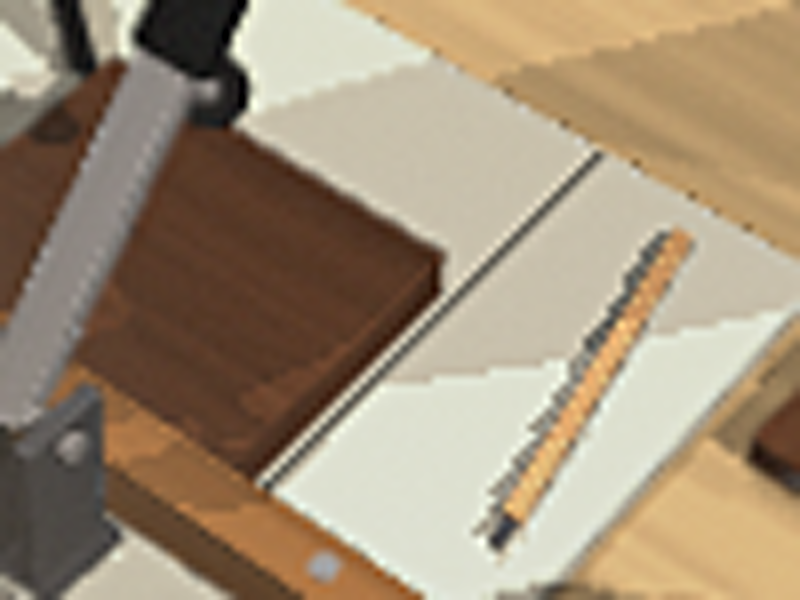

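Emit:
carry_out --commands '[[[0.25,0,-1],[0,0,0]],[[0.25,0,-1],[0,0,0]],[[0.2,0,-0.8],[0,0,0]],[[0,0,0],[0,0,0]]]'

```text
time_s: 16.73
tool_pos: [0.5588, -0.053, 0.0214]
tool_rot: [-179.6, 75.0, 91.1]
ft_force: [-0.0, -1.1, -0.4]
grip_width: 0.08
```

Run:
```python
from h import *
s=env.sense();print(s["tool_pos"].round(5),s["ft_force"].round(2),s["ft_torque"].round(3),s["tool_rot"])
a=env.grab_frame("scene");cv2.imwrite(f"pics/r8a.png",a)
# sub-pixel: line from early clean frames, edge 50% crossing by linear interp, several frames
from gap import gap
def edge(im,half):
    ys,o=gap(im,.515,.60,35);E=[]
    for x,yc,v in o:
        d=np.median(v[(ys>-.016)&(ys<-.013)])
        j=np.where((v<half)&(ys<-.0005))[0]
        E.append(ys[j.max()] if len(j) else np.nan)
    return np.nanmean(E)*1e3,np.nanstd(E)*1e3
def line(im):
    ys,o=gap(im,.43,.605,60,lo=-.006,hi=.006);L=[]
    for x,yc,v in o:
        w=np.clip(np.percentile(v,70)-25-v,0,None)*(abs(ys+.0006)<.003);L.append((ys*w).sum()/w.sum())
    return np.median(L)*1e3,np.std(L)*1e3
for n in("a_scene","s",):
    pass
print("line a",line(cv2.imread("pics/a_scene.png")),"r6",line(cv2.imread("pics/r6a.png")))
for n in("r6a","r7a"):print(n,edge(cv2.imread(f"pics/{n}.png"),122))
ys,o=gap(a,.515,.60,9,lo=-.012)
for x,yc,v in o: print(round(x,3),[int(q) for q in v[::5]])
cv2.imwrite("pics/s8.png",cv2.resize(a[195:270,240:340],None,fx=8,fy=8,interpolation=cv2.INTER_CUBIC))
```

```text
[ 0.55884 -0.05299  0.02144] [-0.04 -1.11 -0.37] [-0.464  0.023 -0.033] [-179.6305992    74.99209219   91.12705732]
line a (np.float64(-0.6505020824647417), np.float64(0.15022034436516865)) r6 (np.float64(-0.7719405325659662), np.float64(0.19108678572018678))
r6a (np.float64(-2.577142857143022), np.float64(3.6334230782150816))
r7a (np.float64(-0.6000000000001768), np.float64(0.0))
0.515 [58, 54, 51, 49, 46, 44, 42, 55, 63, 60, 51, 67, 103, 146, 169, 183, 192, 194, 192, 190]
0.526 [57, 53, 51, 50, 49, 48, 52, 61, 66, 58, 39, 47, 95, 137, 172, 188, 194, 193, 192, 190]
0.536 [63, 57, 53, 51, 49, 49, 55, 66, 81, 76, 64, 71, 100, 141, 174, 191, 194, 192, 191, 189]
0.547 [64, 59, 56, 54, 52, 50, 48, 58, 66, 63, 53, 67, 100, 145, 168, 182, 189, 190, 192, 197]
0.558 [62, 56, 54, 52, 52, 51, 54, 61, 69, 70, 64, 71, 108, 141, 171, 188, 191, 196, 205, 214]
0.568 [63, 58, 54, 52, 51, 50, 52, 61, 74, 79, 78, 89, 114, 146, 169, 183, 191, 197, 207, 219]
0.579 [61, 54, 52, 51, 51, 50, 50, 56, 66, 68, 62, 66, 106, 141, 171, 184, 189, 194, 205, 214]
0.589 [65, 59, 55, 53, 50, 49, 51, 60, 73, 81, 77, 87, 109, 143, 171, 186, 192, 198, 208, 220]
0.6 [68, 59, 54, 52, 51, 51, 50, 52, 64, 67, 64, 71, 105, 142, 170, 183, 189, 193, 204, 214]
```

View pics/s8.png

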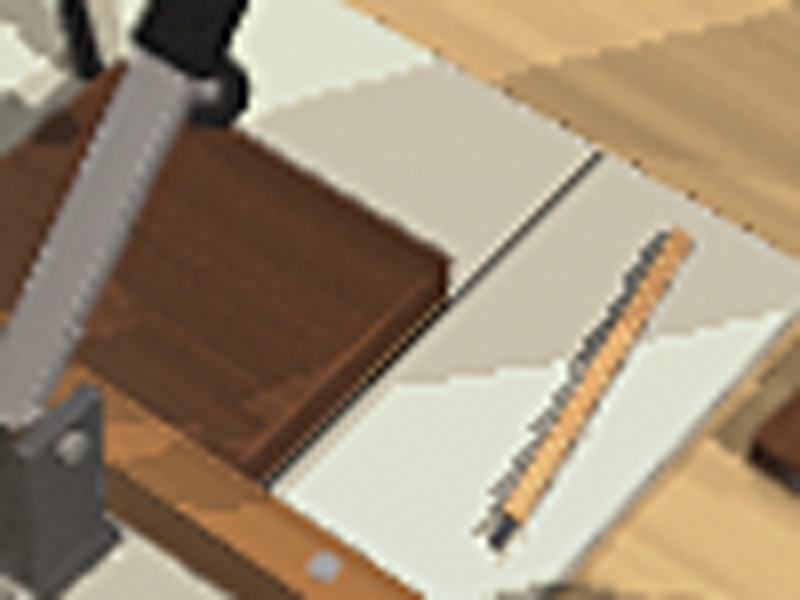

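Emit:
carry_out --commands '[[[0.13,0,-0.5],[0,0,0]],[[0.13,0,-0.5],[0,0,0]],[[0,0,0],[0,0,0]]]'

```text
time_s: 17.15
tool_pos: [0.5588, -0.0521, 0.0214]
tool_rot: [-179.6, 75.0, 91.1]
ft_force: [0.2, -1.8, 0.1]
grip_width: 0.0799
```

Run:
```python
from h import *
s=env.sense();print(s["tool_pos"].round(5),s["ft_force"].round(2),s["ft_torque"].round(3),s["tool_rot"])
a=env.grab_frame("scene");cv2.imwrite(f"pics/r9a.png",a)
from gap import gap
ys,o=gap(a,.515,.60,9,lo=-.012)
for x,yc,v in o: print(round(x,3),[int(q) for q in v[::5]])
cv2.imwrite("pics/s9.png",cv2.resize(a[195:270,240:340],None,fx=8,fy=8,interpolation=cv2.INTER_NEAREST))
```

```text
[ 0.55885 -0.05206  0.02144] [ 0.15 -1.8   0.12] [-0.545  0.1   -0.001] [-179.63863994   74.9962784    91.11301446]
0.515 [66, 64, 59, 55, 51, 48, 45, 43, 39, 32, 31, 58, 102, 149, 171, 185, 192, 193, 192, 190]
0.526 [60, 59, 58, 56, 55, 54, 51, 48, 41, 33, 23, 43, 94, 138, 174, 190, 194, 194, 192, 191]
0.536 [66, 64, 60, 56, 53, 52, 51, 50, 49, 43, 45, 64, 101, 143, 175, 190, 194, 193, 192, 190]
0.547 [73, 68, 62, 58, 56, 53, 50, 48, 44, 38, 36, 60, 101, 148, 170, 184, 191, 192, 192, 191]
0.558 [70, 66, 62, 58, 55, 54, 54, 52, 48, 39, 28, 41, 93, 137, 173, 191, 194, 198, 206, 215]
0.568 [67, 62, 57, 54, 54, 53, 53, 52, 50, 42, 45, 66, 104, 148, 171, 185, 192, 198, 207, 217]
0.579 [67, 62, 58, 54, 52, 53, 53, 53, 48, 40, 30, 39, 92, 138, 174, 186, 190, 193, 203, 213]
0.589 [66, 62, 59, 55, 53, 52, 52, 52, 51, 46, 46, 64, 99, 142, 174, 189, 194, 199, 208, 220]
0.6 [72, 66, 60, 55, 53, 53, 55, 55, 48, 39, 28, 41, 90, 139, 174, 186, 191, 194, 205, 214]
```

View pics/s9.png

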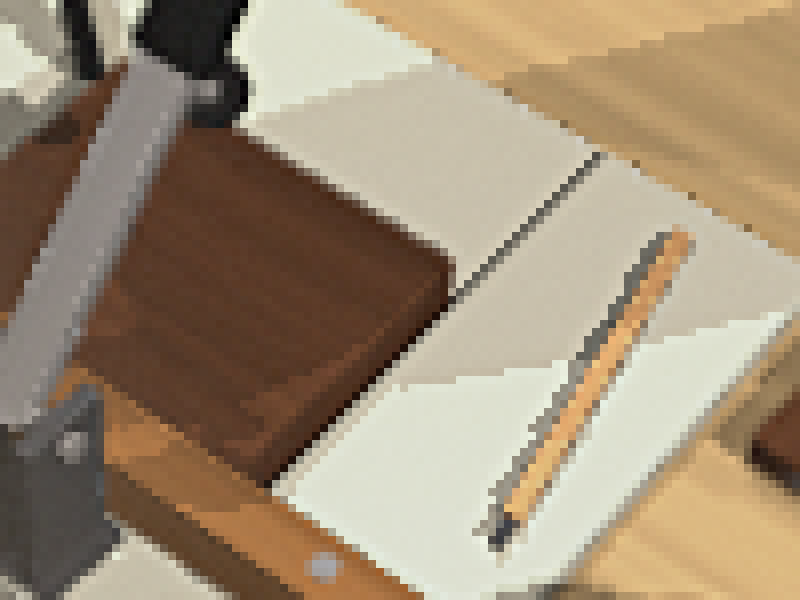

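Emit:
carry_out --commands '[[[-0.5,0,1.5],[0,0,0]],[[-3,0,10],[0,0,0]],[[-50,0,0],[0,-7.5,0]],[[0,-60,0],[0,-7.5,0]],[[0,-59,0],[0,0,0]],[[0,0,-60],[0,0,0]],[[0,0,-60],[0,0,0]],[[0,0,0],[0,0,0]]]'

```text
time_s: 18.2
tool_pos: [0.4385, 0.044, 0.0707]
tool_rot: [-118.8, 89.9, 152.2]
ft_force: [-0.2, -1.1, -0.1]
grip_width: 0.08
```

Run:
```python
from h import *
import json
s=env.sense();print(s["tool_pos"].round(4),s["ft_force"].round(2),s["tool_rot"])
s=env.sense()
f=env.grab_frame("wrist");cv2.imwrite("pics/w10.png",f)
json.dump({k:s[k].tolist() for k in("tool_pos","tool_rot")},open("w10.json","w"))
cv2.imwrite("pics/w10b.png",cv2.resize(f,None,fx=1.56,fy=1.56,interpolation=cv2.INTER_CUBIC))
```

```text
[0.4385 0.044  0.0707] [-0.21 -1.15 -0.09] [-118.79125921   89.93191809  152.23313842]
```

View pics/w10b.png

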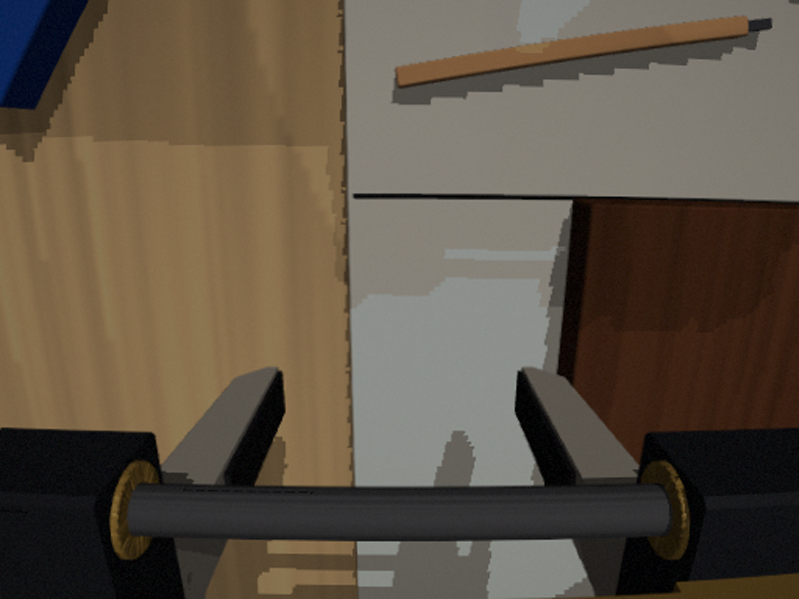

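Run:
```python
from h import *
import json
from scipy.ndimage import map_coordinates
s={k:np.array(v) for k,v in json.load(open("w10.json")).items()}
im=cv2.imread("pics/w10.png").astype(float)
ys=np.arange(-.006,.0042,.0003)
for x in list(np.linspace(.43,.495,5))+list(np.linspace(.525,.60,6)):
    P=np.c_[np.full(len(ys),x),.1055+.0131*(x-.5)+ys,np.full(len(ys),.012)];uv=proj("wrist",P,s)
    v=np.stack([map_coordinates(im[:,:,c],[uv[:,1],uv[:,0]],order=1) for c in(0,2)],1)
    print(round(x,3),uv[0].round(0),"R",v[:,1].astype(int).tolist()); 
cv2.imwrite("pics/w10c.png",cv2.resize(im[110:150,340:420].astype(np.uint8),None,fx=10,fy=10,interpolation=cv2.INTER_NEAREST))
```

```text
0.43 [246. 135.] R [134, 134, 134, 134, 134, 134, 134, 133, 133, 134, 135, 135, 134, 134, 134, 119, 93, 67, 39, 19, 12, 10, 24, 40, 83, 126, 132, 134, 134, 134, 134, 133, 133, 134, 133]
0.446 [271. 135.] R [135, 135, 135, 134, 134, 134, 133, 133, 134, 134, 133, 133, 132, 132, 133, 123, 98, 73, 46, 22, 12, 3, 34, 65, 94, 122, 131, 132, 133, 133, 133, 133, 133, 134, 134]
0.462 [295. 135.] R [132, 133, 133, 133, 133, 134, 134, 134, 133, 133, 133, 133, 134, 134, 134, 131, 89, 48, 30, 14, 10, 8, 27, 57, 87, 116, 134, 134, 134, 134, 134, 134, 134, 133, 133]
0.479 [320. 135.] R [134, 134, 134, 133, 133, 133, 134, 134, 134, 133, 133, 133, 133, 134, 132, 129, 102, 59, 30, 17, 10, 17, 28, 57, 85, 107, 130, 133, 133, 134, 134, 134, 134, 133, 133]
0.495 [345. 135.] R [134, 134, 134, 133, 133, 133, 133, 134, 134, 134, 134, 133, 133, 134, 132, 123, 113, 64, 15, 10, 12, 29, 52, 75, 100, 119, 128, 134, 134, 133, 134, 135, 133, 132, 132]
0.525 [389. 136.] R [42, 41, 40, 39, 39, 40, 40, 41, 42, 42, 43, 42, 38, 33, 34, 36, 36, 34, 30, 24, 18, 12, 15, 70, 124, 128, 131, 131, 131, 131, 132, 132, 132, 132
[... 160 characters left out ...]
1, 131, 130, 130]
0.555 [433. 137.] R [46, 46, 46, 47, 47, 47, 47, 48, 49, 49, 48, 46, 41, 37, 38, 38, 37, 36, 31, 25, 24, 28, 42, 77, 110, 119, 128, 129, 129, 129, 129, 129, 129, 129, 129]
0.57 [454. 137.] R [52, 53, 52, 51, 51, 51, 52, 53, 54, 55, 53, 48, 44, 41, 39, 39, 39, 37, 35, 29, 19, 20, 42, 65, 95, 124, 128, 129, 129, 129, 129, 128, 128, 128, 129]
0.585 [474. 138.] R [50, 50, 50, 50, 50, 50, 50, 50, 50, 50, 50, 48, 42, 37, 37, 36, 35, 33, 30, 26, 24, 31, 39, 71, 102, 116, 124, 128, 128, 128, 128, 127, 127, 126, 127]
0.6 [495. 138.] R [47, 47, 47, 46, 48, 49, 49, 49, 49, 51, 52, 45, 38, 36, 35, 35, 35, 33, 27, 21, 25, 29, 49, 74, 95, 113, 126, 126, 126, 126, 127, 127, 127, 126, 126]
```

View pics/w10c.png

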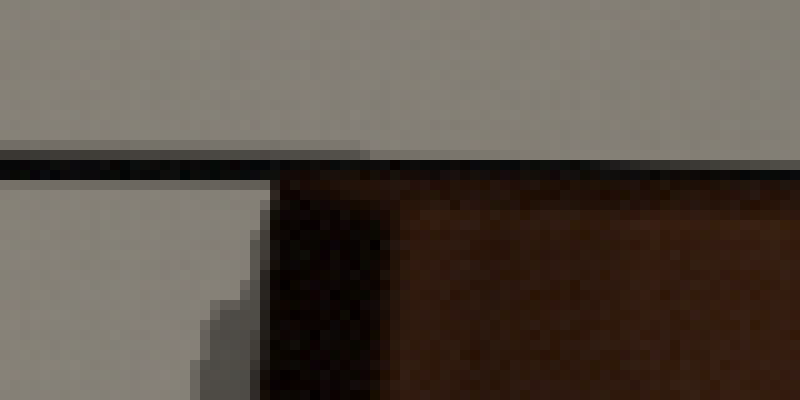

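Close-up: the free line's half-level crossings centre at index 20.1, with a measured width of 1.9 mm. In front of the blank about 1.2 mm of black is still visible, so the end face is within about 0.2–0.3 mm of the line's middle. Next I'll check the fence contact from above.

Emit:
carry_out --commands '[[[-40,0,50],[0,0,0]],[[0,0,60],[0,0,0]],[[0,20,54],[0,0,0]],[[0,50,0],[0,0,0]],[[0,50,0],[0,0,0]],[[0,50,0],[0,0,0]],[[0,0,0],[0,0,0]]]' --claw 0

```text
time_s: 19.12
tool_pos: [0.6124, -0.1211, 0.1074]
tool_rot: [-96.7, 89.8, 174.0]
ft_force: [-0.5, 0.1, 0.7]
grip_width: 0.0148
```

Run:
```python
from h import *
import json
s=env.sense();print(s["time_s"],s["tool_pos"].round(4),s["ft_force"].round(2),s["tool_rot"],s["joint_pos"].round(1))
f=env.grab_frame("wrist");cv2.imwrite("pics/w11.png",f)
json.dump({k:s[k].tolist() for k in("tool_pos","tool_rot")},open("w11.json","w"))
cv2.imwrite("pics/w11b.png",cv2.resize(f,None,fx=1.56,fy=1.56,interpolation=cv2.INTER_CUBIC))
b=env.grab_frame("side");cv2.imwrite("pics/r11b.png",b)
```

```text
19.125 [ 0.6124 -0.1211  0.1074] [-0.52  0.12  0.74] [-96.66824891  89.77832309 174.03239243] [-13.5   3.5  96.4  -0.   80.3 -14.2]
```

View pics/w11b.png

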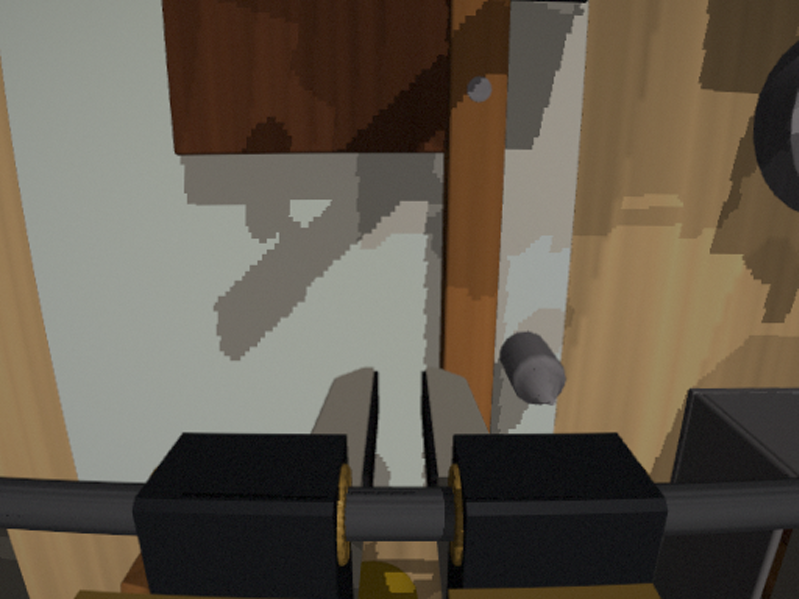

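No gap shows: the blank's edge (449) sits on the fence edge (450), and the tail is square. Now the lever angle, by casting rays onto the lever's plane of motion.

```bash
python3 - <<'E'
from h import *
f=lambda L,o:(np.array(L,float)+.5)/4-.5+np.array(o)
n=np.array([.0131,1,0]);pv=np.array([.675,.055,.075])
for nm,px in(("scene",f([(459,120),(434,193),(345,355)],(155,155))),("side",f([(308,42),(342,75),(430,152)],(180,135)))):
    p,d=rays(nm,px);t=((pv-p)@n)/(d@n);P=p+d*t[:,None];print(nm,P.round(4).tolist())
    print([np.degrees(np.arctan2(q[2]-.075,.675-q[0])).round(1) for q in P],[np.hypot(q[2]-.075,.675-q[0]).round(3) for q in P])
E
python3 - <<'E'
import cv2
b=cv2.imread("pics/r11b.png")
cv2.imwrite("pics/d11.png",cv2.resize(b[120:240,200:360],None,fx=5,fy=5,interpolation=cv2.INTER_CUBIC))
E
```

```text
scene [[0.5688, 0.0564, 0.2041], [0.591, 0.0561, 0.1593], [0.6734, 0.055, 0.0799]]
[np.float64(50.6), np.float64(45.1), np.float64(71.8)] [np.float64(0.167), np.float64(0.119), np.float64(0.005)]
side [[0.5648, 0.0564, 0.2022], [0.6, 0.056, 0.1645], [0.7013, 0.0547, 0.0637]]
[np.float64(49.1), np.float64(50.0), np.float64(-156.8)] [np.float64(0.168), np.float64(0.117), np.float64(0.029)]
```

View pics/d11.png

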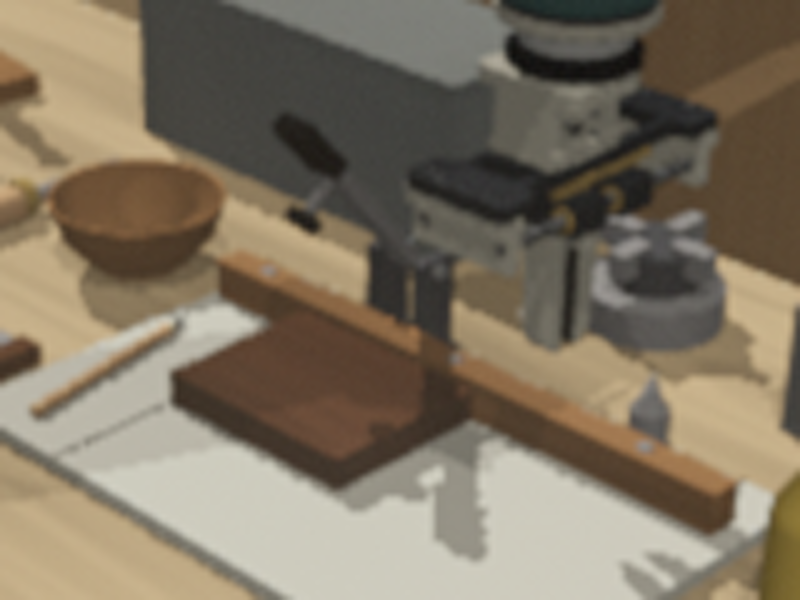

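Lever angle is about 49.5°, so the handle-top middle is near (0.584, 0.054, 0.192). I'll rise, move above the handle, and turn the jaw axis along the board's y.

Emit:
carry_out --commands '[[[-60,0,0],[0,0,0]],[[-60,0,0],[0,0,0]],[[-35,0,0],[0,0,0]],[[0,-10,-58],[0,0,0]],[[0,-10,-58],[0,0,0]],[[0,0,-58],[0,0,0]],[[0,0,0],[-10,0,0]],[[0,0,0],[-10,0,0]]]'

```text
time_s: 20.23
tool_pos: [0.5878, 0.0542, 0.2647]
tool_rot: [-99.2, 89.9, -168.1]
ft_force: [0.6, 0.8, 0.1]
grip_width: 0.0005
```

Emit:
carry_out --commands '[[[0,0,0],[-10,0,0]],[[0,0,0],[-10,0,0]],[[0,0,0],[-10,0,0]],[[0,0,0],[-10,0,0]],[[0,0,0],[-10,0,0]],[[0,0,0],[-10,0,0]],[[0,0,0],[-10,0,0]],[[0,0,0],[0,0,0]]]'

```text
time_s: 21.22
tool_pos: [0.5881, 0.0535, 0.2646]
tool_rot: [-175.6, 89.9, -175.0]
ft_force: [0.0, 0.0, 0.1]
grip_width: 0.0007
```

Run:
```python
from h import *
goal([.592,.0537,.205],Rt(.75,0))
s=env.sense();print(s["grip_width"],s["joint_pos"].round(1),s["ft_force"])
a=env.grab_frame("scene");cv2.imwrite("pics/s12.png",cv2.resize(a[130:280,180:380],None,fx=4,fy=4,interpolation=cv2.INTER_CUBIC))
f=env.grab_frame("wrist");cv2.imwrite("pics/w12b.png",cv2.resize(f,None,fx=1.56,fy=1.56,interpolation=cv2.INTER_CUBIC))
```

```text
t 21.23 pos [0.5881 0.0535 0.2646] F [0.03 0.04 0.13] 
tool axes
 [[-0.001 -0.011  1.   ]
 [-0.     1.     0.011]
 [-1.    -0.    -0.001]] 
shift(tool,before turn) [59.6  0.1  4. ] turn [-0.09 -0.05  0.  ]
0.0006885904077342844 [  2.7  -4.3  89.5  -0.   94.9 -87.9] [0.02960577 0.04305443 0.13288264]
```

View pics/s12.png

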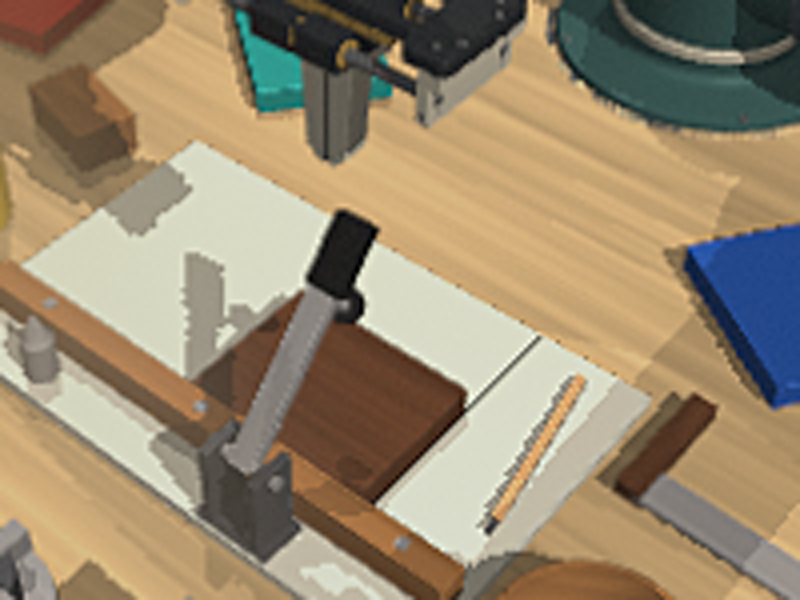

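View pics/w12b.png

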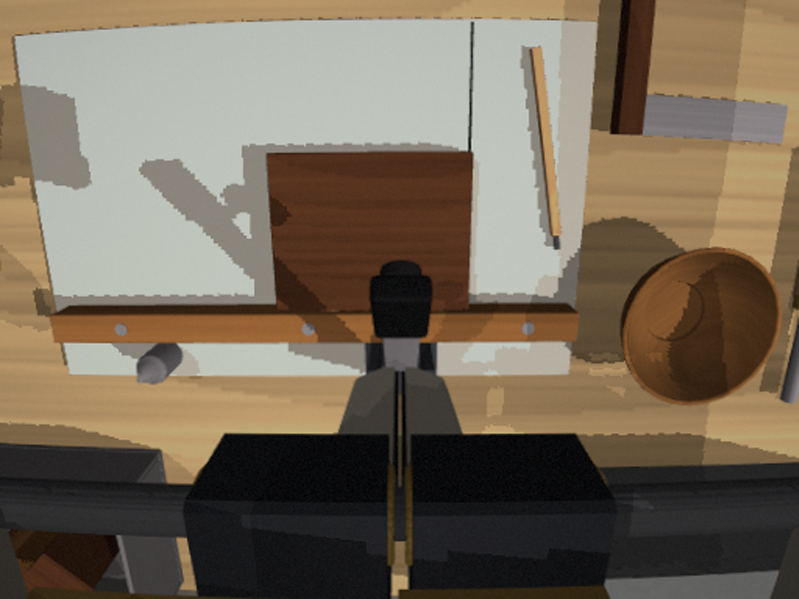

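The fingertips are in line with the lever in y (column 400 against 401). I'll go down to the handle.

Emit:
carry_out --commands '[[[30,0,2],[0,0,0]],[[28,0,1],[0,0,0]],[[3,0,0],[0,0,0]],[[3,0,0],[0,0,0]],[[3,0,0],[0,0,0]]]'

```text
time_s: 21.95
tool_pos: [0.5921, 0.0546, 0.1983]
tool_rot: [42.5, 90.0, 43.2]
ft_force: [0.2, -0.4, 0.9]
grip_width: 0.0007
```

Emit:
carry_out --commands '[[[2,0,0],[0,0,0]],[[2,0,0],[0,0,0]]]'

```text
time_s: 22.2
tool_pos: [0.5919, 0.0546, 0.1936]
tool_rot: [176.0, 90.0, 176.8]
ft_force: [0.1, 0.1, 1.8]
grip_width: 0.0005
```

Emit:
carry_out --commands '[[[3,-0.3,-1],[0,0,0]],[[5,-0.3,-5],[0,0,0]],[[5,0,-5],[0,0,0]],[[6,0,-5],[0,0,0]]]'

```text
time_s: 22.7
tool_pos: [0.5752, 0.0538, 0.1738]
tool_rot: [-178.7, 89.9, -178.0]
ft_force: [-0.0, -0.8, 2.5]
grip_width: 0.001
```

Emit:
carry_out --commands '[[[4.7,0,-4.4],[0,0,0]],[[4.8,0,-4.4],[0,0,0]],[[4.9,0,-4.2],[0,0,0]],[[5,0,-4],[0,0,0]],[[5.6,0,-3.5],[0,0,0]],[[5.7,0,-3.3],[0,0,0]],[[5.8,0,-3.1],[0,0,0]],[[5.9,0,-3],[0,0,0]]]'

```text
time_s: 23.7
tool_pos: [0.5455, 0.0534, 0.1314]
tool_rot: [179.1, 89.9, 179.9]
ft_force: [2.0, -0.0, 0.4]
grip_width: 0.0005
```

Emit:
carry_out --commands '[[[6,0,-2.7],[0,0,0]],[[6,0,-2.6],[0,0,0]],[[6,0,-2.4],[0,0,0]],[[6,0,-2.2],[0,0,0]],[[6,0,-2],[0,0,0]],[[4,0,-1.2],[0,0,0]]]'

```text
time_s: 24.45
tool_pos: [0.5324, 0.0532, 0.0974]
tool_rot: [-179.9, 89.9, -179.1]
ft_force: [1.8, 0.4, 1.4]
grip_width: 0.0005
```

Run:
```python
from h import *
s=env.sense();print(s["tool_pos"].round(4),s["ft_force"].round(2))
a=env.grab_frame("scene");cv2.imwrite("pics/s13.png",cv2.resize(a[150:300,170:370],None,fx=4,fy=4,interpolation=cv2.INTER_CUBIC))
b=env.grab_frame("side");cv2.imwrite("pics/d13.png",cv2.resize(b[120:240,200:360],None,fx=5,fy=5,interpolation=cv2.INTER_CUBIC))
```

```text
[0.5324 0.0532 0.0974] [1.76 0.42 1.35]
```

View pics/s13.png

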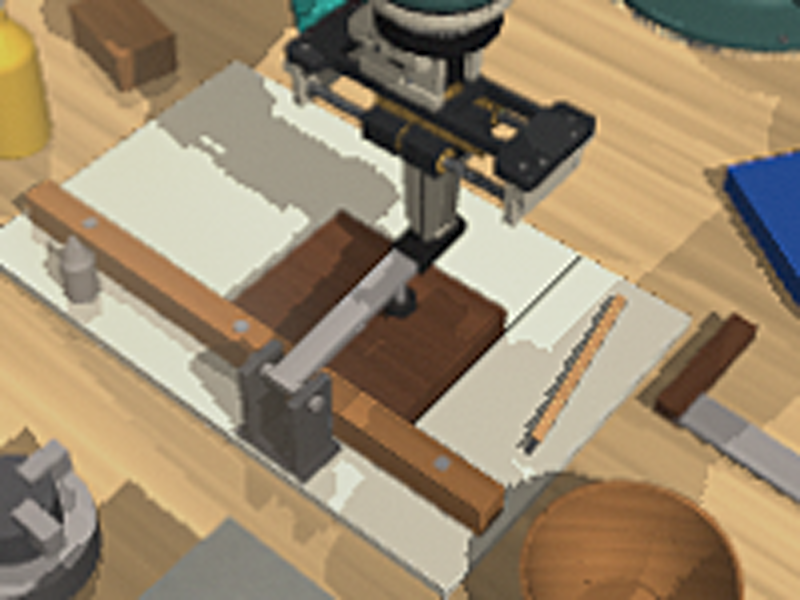

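View pics/d13.png

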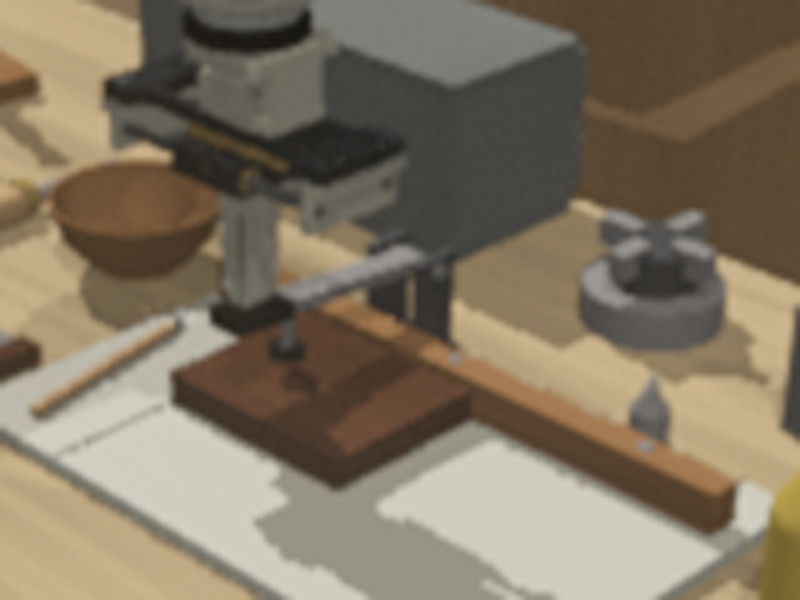

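Emit:
carry_out --commands '[[[3,0,-0.7],[0,0,0]],[[3,0,-0.6],[0,0,0]],[[3,0,-0.4],[0,0,0]],[[2,0,-0.2],[0,0,0]]]'

```text
time_s: 25.05
tool_pos: [0.5306, 0.0532, 0.0867]
tool_rot: [179.5, 89.9, -179.8]
ft_force: [1.4, -0.1, 1.2]
grip_width: 0.0004
```

Emit:
carry_out --commands '[[[1,0,0],[0,0,0]],[[1,0,0],[0,0,0]]]'

```text
time_s: 25.3
tool_pos: [0.5306, 0.0532, 0.0848]
tool_rot: [179.3, 89.9, -179.9]
ft_force: [-0.1, 0.3, 0.6]
grip_width: 0.0006
```

Emit:
carry_out --commands '[[[0.7,0,0],[0,0,0]]]'

```text
time_s: 25.42
tool_pos: [0.5306, 0.0532, 0.0841]
tool_rot: [-179.8, 89.9, -179.0]
ft_force: [-0.5, 0.3, 1.6]
grip_width: 0.0002
```

Emit:
carry_out --commands '[[[0.7,0,0],[0,0,0]]]'

```text
time_s: 25.55
tool_pos: [0.5305, 0.0532, 0.0834]
tool_rot: [179.9, 89.9, -179.3]
ft_force: [-1.8, 0.9, 1.2]
grip_width: 0.0005
```

Emit:
carry_out --commands '[[[0.7,0,0],[0,0,0]]]'

```text
time_s: 25.68
tool_pos: [0.5306, 0.0532, 0.0827]
tool_rot: [179.9, 89.9, -179.3]
ft_force: [-1.1, -0.1, 1.5]
grip_width: 0.0006
```

Emit:
carry_out --commands '[[[0.5,0,0],[0,0,0]]]'

```text
time_s: 25.8
tool_pos: [0.5306, 0.0532, 0.0822]
tool_rot: [-179.4, 89.9, -178.6]
ft_force: [-3.5, 0.4, 7.0]
grip_width: 0.0004
```

Emit:
carry_out --commands '[[[0.5,0,0],[0,0,0]]]'

```text
time_s: 25.92
tool_pos: [0.5307, 0.0532, 0.0822]
tool_rot: [179.5, 89.9, -179.7]
ft_force: [-6.2, -0.2, 9.8]
grip_width: 0.0006
```

Emit:
carry_out --commands '[[[0.1,0,-0.4],[0,0,0]]]'

```text
time_s: 26.05
tool_pos: [0.5306, 0.0532, 0.0823]
tool_rot: [179.4, 90.0, -179.8]
ft_force: [1.0, 0.3, 4.9]
grip_width: 0.0006
```

Emit:
carry_out --commands '[[[0.3,0,0],[0,0,0]],[[0,0,0],[0,0,0]]]'

```text
time_s: 26.3
tool_pos: [0.5306, 0.0532, 0.0822]
tool_rot: [177.6, 90.0, 178.4]
ft_force: [-2.7, -0.1, 8.9]
grip_width: 0.0004
```

Emit:
carry_out --commands '[[[0.2,0,0],[0,0,0]],[[0,0,0],[0,0,0]]]'

```text
time_s: 26.55
tool_pos: [0.5306, 0.0532, 0.0822]
tool_rot: [176.9, 90.0, 177.6]
ft_force: [-4.6, 0.1, 10.7]
grip_width: 0.0005
```

Emit:
carry_out --commands '[[[0.05,0,0],[0,0,0]],[[0,0,0],[0,0,0]],[[0,0,0],[0,0,0]],[[0,0,0],[0,0,0]]]'

```text
time_s: 27.05
tool_pos: [0.5306, 0.0532, 0.0822]
tool_rot: [-179.6, 90.0, -178.9]
ft_force: [-3.3, 0.2, 11.4]
grip_width: 0.0
```

Emit:
carry_out --commands '[[[0,0,0],[0,0,0]],[[0,0,0],[0,0,0]]]'

```text
time_s: 27.3
tool_pos: [0.5306, 0.0532, 0.0822]
tool_rot: [179.2, 90.0, 179.9]
ft_force: [-4.5, -1.3, 11.6]
grip_width: 0.0003
```

Emit:
carry_out --commands '[[[-0.5,0,-0.1],[0,0,0]],[[-1.5,0,0],[0,0,0]],[[-5,0,0],[0,0,0]],[[-20,0,0],[0,0,0]],[[-50,0,-10],[0,0,0]],[[-40,0,-30],[0,0,0]],[[0,0,-40],[0,0,0]],[[0,0,0],[0,0,0]]]'

```text
time_s: 28.3
tool_pos: [0.4492, 0.0522, 0.2006]
tool_rot: [5.9, 89.9, 6.7]
ft_force: [-0.1, -0.3, -0.3]
grip_width: 0.0002
```

Run:
```python
from h import *
import json
s=env.sense();print(s["tool_pos"].round(4),s["ft_force"].round(2))
json.dump({k:s[k].tolist() for k in("tool_pos","tool_rot")},open("w14.json","w"))
f=env.grab_frame("wrist");cv2.imwrite("pics/w14.png",f);cv2.imwrite("pics/w14b.png",cv2.resize(f,None,fx=1.56,fy=1.56,interpolation=cv2.INTER_CUBIC))
a=env.grab_frame("scene");cv2.imwrite("pics/r14a.png",a);cv2.imwrite("pics/s14.png",cv2.resize(a[180:280,220:350],None,fx=6,fy=6,interpolation=cv2.INTER_CUBIC))
```

```text
[0.4492 0.0522 0.2006] [-0.06 -0.31 -0.35]
```

View pics/w14b.png

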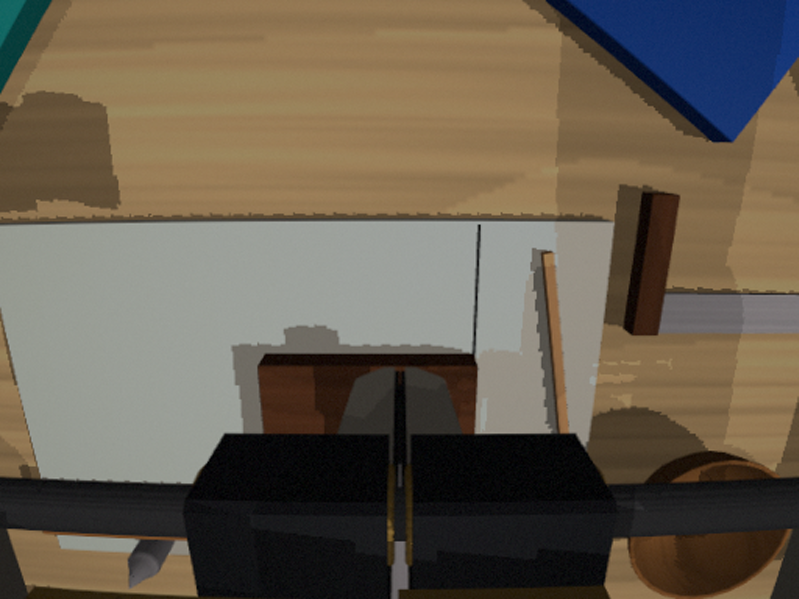

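View pics/s14.png

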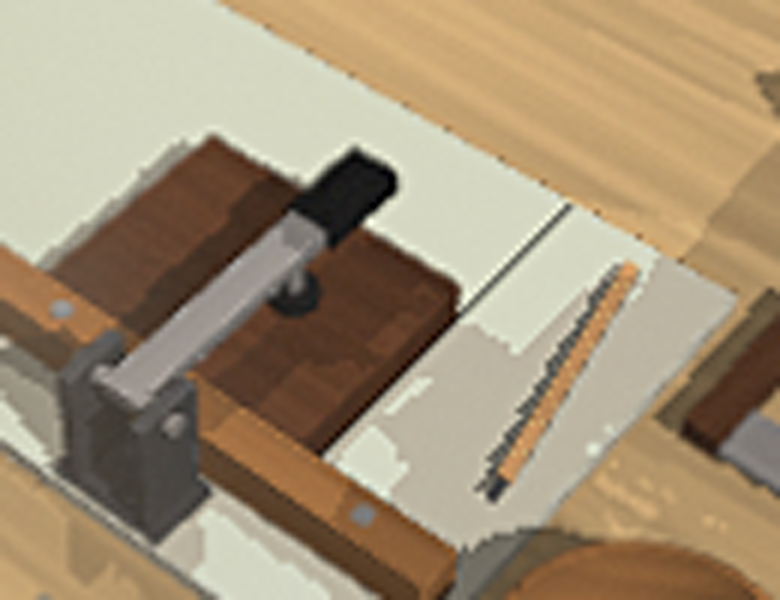

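The lever stayed down with its foot on the blank, and the blank's end is still at the line. One numeric re-check, then I'll hand in.

Run:
```python
from gap import *
for n in("r9a","r14a"):
    ys,o=gap(cv2.imread(f"pics/{n}.png"),.53,.60,4,lo=-.008)
    for x,yc,v in o: print(n,round(x,3),[int(q) for q in v[::5]])
s=env.sense();print(s["time_s"],s["ft_force"].round(2));env.hand_in()
```

```text
r9a 0.53 [52, 51, 51, 49, 43, 34, 22, 40, 93, 138, 175, 189, 195, 194, 192, 191]
r9a 0.553 [55, 54, 53, 52, 48, 39, 32, 48, 94, 137, 172, 192, 193, 198, 207, 216]
r9a 0.577 [53, 53, 53, 52, 51, 46, 47, 65, 101, 144, 172, 186, 192, 198, 208, 220]
r9a 0.6 [53, 53, 55, 55, 48, 39, 28, 41, 90, 139, 174, 186, 191, 194, 205, 214]
r14a 0.53 [49, 49, 48, 47, 41, 33, 23, 41, 90, 131, 166, 179, 184, 183, 181, 179]
r14a 0.553 [52, 51, 50, 48, 45, 36, 30, 44, 87, 128, 162, 181, 182, 188, 197, 206]
r14a 0.577 [50, 51, 51, 50, 49, 43, 44, 62, 97, 138, 163, 177, 183, 181, 179, 177]
r14a 0.6 [51, 51, 52, 51, 46, 39, 29, 40, 86, 131, 163, 174, 179, 182, 194, 204]
28.4 [ 0.44 -0.34 -0.65]
the job is handed in; nothing more can be done
```

The blank is set up for drilling and the job is handed in at 28.4 s; no verdict came back.

- **Press:** I pressed the blank square against the fence with two fingertips at 10.5–11.5 N for about 0.9 s. While feeling for the fence the force briefly reached 15.8 N sideways (about 18 N in all), under the 25 N limit.
- **Slide:** I pushed it along the fence from its trailing end with about 1–5 N. A wrist close-up taken right after showed the leading end about 0.2–0.3 mm short of the line's middle. No gap to the fence showed from above.
- **Lever:** I brought the lever down by its handle and held about 11 N for about half a second, with 3–5 N of sideways drag. I then let go and moved the arm clear.

**Last checks:** After release the lever stayed down with its foot on the blank. The brightness profiles across the line matched those from before the lever step, so the blank had not moved. I did not measure the fence contact again after the lever step. The pencil, bowl, square and lathe centre looked undisturbed in the last pictures, but I did not check every bystander by measurement.

**Disagreement:** Two scene-camera readings partway along the slide disagreed by about 0.9 mm on the distance left to the line. I relied on the wrist close-up instead.

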